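Build up the espresso tamping stand for opening

TASK

Get the tamping stand ready for opening, building it up in this order: lay the portafilter in the stand's round cradle with its handle in the fork, put the deep double basket into the portafilter, fit the dosing funnel over the basket's rim, and last stand the tamper through the funnel on the floor of the basket. The portafilter's steel cup is heavy, so take it by its bare neck at the balance point and carry it level; set every piece down, do not let it drop. The shallow single basket and everything else stay where they are.

Things in the scene. Friction and masses are not known exactly. Their poses are not given: they have to be found in the camera images.
- tamp_stand: Dark wooden tamping stand, fixed; place and yaw vary. Origin on the counter under its round cradle's centre. Cradle: rubber floor 14 mm up, lip of inner radius 41 to 43 mm, top 22 mm up, outer radius 47. Handle fork (open above, 18 mm thick) 125 mm towards -x: floor 15.5 mm up, gap 36 mm at the floor, 50 at the top, 40 mm up. Base board 72 wide, 8 thick, x -150 to 50 mm.
- portafilter: Loose portafilter: round steel cup with a dark wooden handle along its -x; about 0.6 kg. Origin: centre of the cup's underside. Cup radius 39, height 34, inner radius 34.4, inner floor 6 mm up. Bare neck 18 mm thick, axis 20 mm up, free from x -39 to -68 mm; handle 26 mm thick, ends at x -173. Starts level on the counter. Seated: origin 14 mm above the stand's, x axes the same way.
- portafilter_balance (a point): Balance point of the portafilter: on the axis of its neck, straight above its centre of mass, 62 mm from the cup's centre towards the handle, 20 mm above the cup's underside. Grip here, across the neck. On the way: the cash drawer and register behind the pieces begin at x = 0.54 and stand 0.11 to 0.22 m high (screen to 0.42 m); carry in front of them or above.
- double_basket: Loose deep double basket: grey steel cup, straight wall, one wide field of holes over its whole flat floor. Origin: centre of its underside. 36 mm high, outer radius 32.6, inner 31, floor 2 mm thick. Its rim is a thicker band 69 mm across, 28 to 36 mm above the underside: grip it there. In the portafilter it stands on the cup's inner floor; only the rim band stays above the cup.
- single_basket: Shallow single filter basket, loose, brass-coloured (the double one is grey steel), must stay where it is: the same 69 mm rim, but 28 mm high and stepped in to a small sieve, 36 mm across. Origin: centre of its underside.
- dosing_funnel: Loose dosing funnel: dark blue metal ring, open through, 26 mm high. Origin: centre of its underside. Grip band 68 mm across, from 8 mm up to the top. Flared skirt below, 80 mm across, goes round the basket's rim (inner radius 38 mm at the underside, 36 at 5 mm up); an inner step 5 mm up rests on the rim, so its underside ends 31 mm above the basket's. Bore radius 31.3 mm.
- tamper: Loose coffee tamper, about 0.38 kg, upright, 90 mm high: steel foot 58 mm across, brown wooden handle up to 30 mm across. Origin: centre of its underside. Once it stands on the basket's floor (2 mm above the basket's underside) the funnel's top is 55 mm above the tamper's underside: grip with the fingertips 58 to 64 mm above the underside, so they stay above the funnel.
- candle: Tea-light candle in a glass dish, 38 mm across, 15 mm high, loose, must stay where it is. Origin at the centre of its underside.
- price_card: Folded cream price card, 44 x 70 mm, 54 mm high, loose, must stay where it is. Origin at the centre of its underside.
- teaspoon: Steel teaspoon lying on the counter, 130 x 26 x 11 mm, loose, must stay where it is. Origin at the centre of its underside.

How it is judged:
On the way, in this order (a step that is already met when the one before it is completed fails the run):
1. the portafilter lies level in the cradle, its handle in the fork (horizontal distance between portafilter and tamp_stand below 0.009 m and z of portafilter in the frame of tamp_stand between 0.01 and 0.019 m and y of portafilter_balance in the frame of tamp_stand between -0.012 and 0.012 m and x of portafilter_balance in the frame of tamp_stand below -0.05 m and angle between portafilter's own z axis and vertical below 0.06 rad), for 0.2 s.
2. the deep double basket stands in the portafilter (all of step 1 and horizontal distance between double_basket and portafilter below 0.007 m and z of double_basket in the frame of portafilter between 0.003 and 0.0095 m and angle between double_basket's own z axis and vertical below 0.07 rad), for 0.2 s.
3. the dosing funnel sits on the basket's rim (all of step 2 and horizontal distance between dosing_funnel and double_basket below 0.007 m and z of dosing_funnel in the frame of double_basket between 0.028 and 0.0345 m and angle between dosing_funnel's own z axis and vertical below 0.07 rad), for 0.2 s.
4. the tamper stands in the basket, through the funnel (all of step 3 and horizontal distance between tamper and double_basket below 0.007 m and z of tamper in the frame of double_basket between -0.001 and 0.006 m and angle between tamper's own z axis and vertical below 0.07 rad), for 0.2 s.
At the end, for the whole second after the job is handed in: Portafilter within 9 mm of the cradle's centre, level, handle in the fork (balance point within 12 mm of the stand's x axis); double basket, funnel and tamper each within 7 mm of the centre of what holds it, within 3 mm of seated height, upright within 0.07 rad; all at rest (all of step 4 and linear speed of each of portafilter, double_basket, dosing_funnel, tamper below 0.02 m/s); the robot touches nothing.
It fails at once if the portafilter is carried tilted by more than 0.3 rad (angle between portafilter's own z axis and vertical above 0.3 rad).
It fails at once if a piece is dropped into the stack (faster than 0.7 m/s within 50 mm of the cradle's centre seen from above) ((horizontal distance between portafilter and tamp_stand below 0.05 m and linear speed of portafilter above 0.7 m/s) or (horizontal distance between double_basket and tamp_stand below 0.05 m and linear speed of double_basket above 0.7 m/s) or (horizontal distance between dosing_funnel and tamp_stand below 0.05 m and linear speed of dosing_funnel above 0.7 m/s) or (horizontal distance between tamper and tamp_stand below 0.05 m and linear speed of tamper above 0.7 m/s)).
It fails at once if the single basket is moved by more than 25 mm (distance of single_basket from where it was at the start of the episode above 0.025 m).
It fails at once if the candle, price card or teaspoon is moved by more than 25 mm (distance of any of candle, price_card, teaspoon from where it was at the start of the episode above 0.025 m).
It also fails if it takes over 128 s, if anything falls off the work surface, if the arm or the gripper's body presses on something with over 40 N, if the wrist force passes 120 N, or if a joint passes its speed limit or range.

ROBOT

A 6-joint arm with a two-finger parallel gripper is mounted at the origin on a cart in front of the work surface, level with it; the furniture and walls round the work are solid. World frame = base frame: x ahead of the robot, y to its left, z up, the work surface at z = 0. Lengths are in m, angles in rad, forces in N, time in s.
With the tool pointing down it reaches from about 0.325 to 0.85 m from the base axis. Payload 4.4 kg.
Tool frame: the origin (TCP) lies midway between the tips of the shut fingers; the grasp point (between the pads) lies 19 mm behind it; x points along the fingers, y is the direction in which the jaws open and shut, and the axes are right-handed (so a half turn about x gives the same grasp; the last joint's range is limited). The gripper opens to 94 mm and grips with 3 to 60 N. Pads are 16 mm wide; open, the fingers measure 119 mm over their backs; the gripper's body (75 mm by 177 mm) begins 78 mm behind the grasp point.
Start: joints at [0.971, 0.207, 1.542, -0, 1.393, -0.15], TCP at [0.25, 0.518, 0.177] pointing down, gripper open.
Joint ranges: [-2.73, 2.73], [-0.86, 2.22], [0.23, 2.46], [-1.11, 4.25], [0.08, 2.63], [-2.82, 2.82]. Speed limits (rad/s): [2.79, 2.79, 3.14, 3.14, 3.14, 3.14].

INTERFACE

Orientations are given as [roll, pitch, yaw] about the fixed x, y, z axes, in that order (R = Rz(yaw) Ry(pitch) Rx(roll)).
In Python, from plant import * gives the robot as it stands.
- The arm moves only by the tool step_arm, never from a script. Its argument "series" is a list of rows, each a list of 6 numbers: the shift along the tool's x, y, z in mm, then the turn, a rotation vector about the tool's x, y, z in rad. A call has 1 to 12 rows; each row is the pose to reach, as a shift and turn from the pose measured when the call began, along the tool's axes at that moment; what a row does not reach only later rows make up. A row lasts 1/10 s, in which the tool goes at most 50 mm and 8.59 degrees, less where a joint would pass 70% of its speed; a pose out of reach is approached as far as the arm can. A call with a gripper value outside its range is refused whole. "fingers" is the closure, from 0 (fully open) to 1 (shut), set as the call begins (left out, the last holds). The fingers move at their own pace and stop on an object; "force" is the grip in N (left out, the last holds). Time passes only in rows, so rows that repeat a pose let the fingers close. It gives the time, the measured TCP pose, the force and the opening at its end, in the units of the state.
- sense(): the state, without advancing time (a new reading comes with each control period).
- camera(name): name is "scene" or "side" or "wrist"; returns a dict with "pixels" (480x640x3 uint8, red, green, blue), "vertical_fov" (degrees; the focal length in pixels is half the picture's height over the tangent of half this angle, whatever the lens; pixels are square), "cx", "cy" (the principal point, pixels), "origin" and "attitude" of the camera in the world. Camera axes: x right, y down, z forward; pixel columns grow to the right and rows downward; lengths in m; the calibration is good to about 2 mm. The wrist camera is an equidistant fisheye: a pixel r from the principal point sees the ray r / f radians off the axis. A picture is of the moment at which its call begins. There is no depth.
- close_job(): hands the job in, once; it reports no verdict.
The state is a dict: "time": time; "q": joint angles; "qvel": joint speeds; "joint_torque": joint torques, N m; "position": TCP position; "orientation": TCP orientation; "wrist_force": force on the tool from outside, world axes, zero at the start; "torque": the same for the moment, N m; "opening": finger opening in m.
Only numpy, scipy, OpenCV 4.12 (cv2) and the standard library are available. Lean on these libraries where they do the work, as an engineer would, in place of code of your own. Each camera call takes 0.05 s, during which the arm holds its last target. There are 200 camera calls.

## Working session

There is one attempt and no reset: what is moved stays moved. The work goes in short steps, Python scripts to look and compute and a tool call to move; the robot and the scene stay as the last step left them, time stands still between calls to the robot, and variables do not carry over. Pictures are saved under pics/ and viewed, about 12 in all and at most 16, crops included, and the job is handed in when it is done.

Besides the shell and the picture viewer there is one more tool, called after ">>>" as name([rows], argument=value, ...), one row to a line, values as JSON. step_arm: Moves the arm, as the interface text tells. Its arguments: {"type":"object","properties":{"series":{"type":"array","items":{"type":"array","items":{"type":"number"}}},"fingers":{"type":"number"},"force":{"type":"number"}},"required":["series"]}

```bash
ls; mkdir -p pics; cat > h.py <<'E'
from plant import *
import numpy as np, cv2
from scipy.spatial.transform import Rotation as R
def snap(name,fn):
    c=camera(name); cv2.imwrite('pics/'+fn+'.png',cv2.cvtColor(c['pixels'],cv2.COLOR_RGB2BGR))
    np.save('pics/'+fn+'.npy',c,allow_pickle=True); return c
def load(fn): return np.load('pics/'+fn+'.npy',allow_pickle=True).item()
def att(c):
    a=np.array(c['attitude']); return a if a.shape==(3,3) else R.from_euler('xyz',a).as_matrix()
def ray(c,u,v,fish=False):
    f=240/np.tan(np.radians(c['vertical_fov'])/2); x=(u-c['cx']);y=(v-c['cy'])
    if fish:
        r=np.hypot(x,y); t=r/f; d=np.array([x/r*np.sin(t),y/r*np.sin(t),np.cos(t)]) if r>0 else np.array([0,0,1.])
    else: d=np.array([x/f,y/f,1.])
    return att(c)@d
def onz(c,u,v,z,fish=False):
    d=ray(c,u,v,fish); o=np.array(c['origin']); return o+d*(z-o[2])/d[2]
def proj(c,p,fish=False):
    f=240/np.tan(np.radians(c['vertical_fov'])/2); d=att(c).T@(np.array(p)-np.array(c['origin']))
    if fish:
        t=np.arctan2(np.hypot(d[0],d[1]),d[2]); k=f*t/np.hypot(d[0],d[1]); return c['cx']+d[0]*k,c['cy']+d[1]*k
    return c['cx']+f*d[0]/d[2],c['cy']+f*d[1]/d[2]
def shift(target,rpy=None):
    s=sense(); M=R.from_euler('xyz',s['orientation']); d=M.inv().apply(np.array(target)-np.array(s['position']))*1000
    rv=np.zeros(3) if rpy is None else (M.inv()*R.from_euler('xyz',rpy)).as_rotvec()
    return np.round(np.r_[d],1),np.round(rv,3)
E
python3 - <<'E'
from h import *
for n in('scene','side','wrist'):
    c=snap(n,n+'0'); print(n,c['vertical_fov'],c['cx'],c['cy'],c['origin'],c['attitude'])
print(sense())
E
```

```text
pics
scene 44.275710846356624 311.7172009651162 241.18466782719082 [-0.10988591 -0.89867541  0.93109811] [-2.21722599  0.01217558 -0.5632412 ]
side 57.01195272512096 317.95292134498436 237.9718986403486 [ 0.06804361 -0.65771379  0.56141876] [-2.08741833e+00 -5.83782908e-04 -5.40822242e-01]
wrist 65.70646984690485 326.65956904875395 236.9851996916147 [0.18490795 0.5488485  0.38391041] [2.88996524e+00 2.81832474e-03 1.11997376e+00]
{'time': 0.15, 'q': array([ 9.70438515e-01,  2.07268112e-01,  1.54263450e+00,  1.93151086e-05,
        1.39348018e+00, -1.50545154e-01]), 'qvel': array([-0.00210868, -0.00253657, -0.00284852, -0.00035536, -0.00114467,
        0.00134693]), 'joint_torque': array([ 1.90436963e-04, -3.71314359e+01, -2.81814784e+01,  6.96941838e-02,
        3.27477674e-02, -8.62549950e-05]), 'position': array([0.24964755, 0.51722443, 0.17612855]), 'orientation': array([-1.7319582 ,  1.56900608, -2.18177428]), 'wrist_force': array([-0.17157279,  0.7920705 ,  0.55132649]), 'torque': array([-4.97690426e-02,  2.82463536e-03,  9.17597414e-05]), 'opening': 0.09392022290348363}
```

View pics/scene0.png

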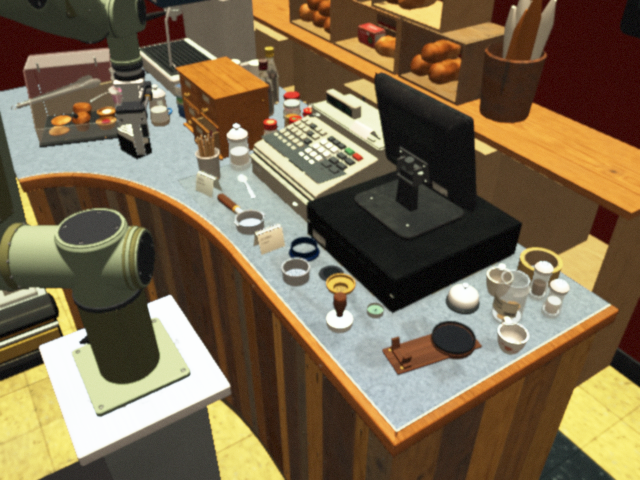

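View pics/side0.png

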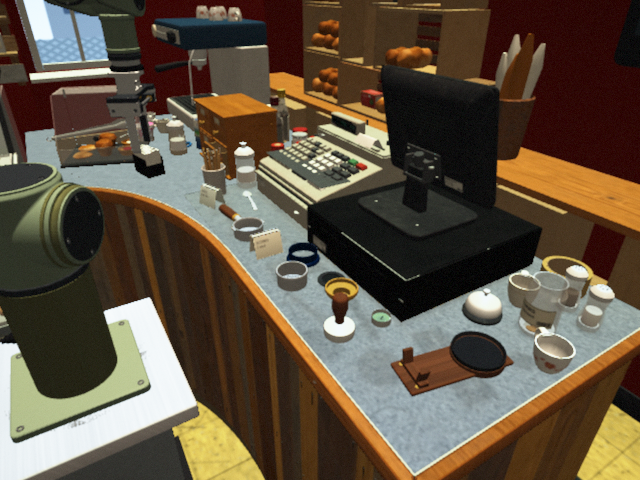

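Scene: portafilter at (250,222) with its handle towards (222,197), grey basket (296,269), funnel (304,248), tamper (340,310), brass basket (341,285), stand cradle (454,338), candle (375,310). I'll take a closer crop for accurate pixels.

```bash
python3 - <<'E'
from h import *
a=cv2.imread('pics/side0.png'); 
cv2.imwrite('pics/crop1.png',cv2.resize(a[185:395,200:520],None,fx=2.5,fy=2.5,interpolation=cv2.INTER_CUBIC))
c=load('side0'); s=load('scene0')
for n,z,a,b in [('cup rim',.034,(248,229),(250,222)),('handle end',.02,(222,209),(222,197)),('dbl rim',.036,(292,268),(295,264)),('funnel top',.026,(303,252),(304,244)),('single rim',.028,(341,288),(341,282)),('tamper foot',.008,(339,329),(340,320)),('cradle',.022,(478,352),(454,337)),('candle',.01,(381,318),(375,310)),('card',.0,(268,255),(270,250)),('spoon',0,(250,200),(247,187))]:
    print(n,np.round(onz(c,*a,z)[:2],3),np.round(onz(s,*b,z)[:2],3))
E
```

```text
cup rim [0.419 0.267] [0.424 0.273]
handle end [0.413 0.438] [0.423 0.446]
dbl rim [0.429 0.052] [0.432 0.055]
funnel top [0.49  0.111] [0.499 0.122]
single rim [ 0.486 -0.054] [ 0.493 -0.051]
tamper foot [ 0.427 -0.137] [ 0.432 -0.136]
cradle [ 0.589 -0.32 ] [ 0.596 -0.319]
candle [ 0.512 -0.154] [ 0.514 -0.155]
card [0.431 0.18 ] [0.429 0.178]
spoon [0.52  0.495] [0.521 0.484]
```

View pics/crop1.png

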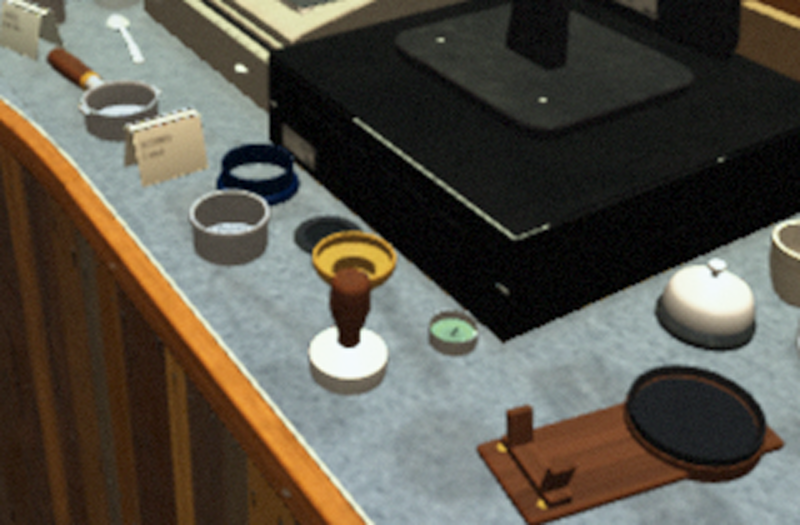

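```bash
cat >> h.py <<'E'
def rot(a):
    y=np.array([np.cos(a),np.sin(a),0]);x=np.array([0,0,-1.]);return R.from_matrix(np.c_[x,y,np.cross(x,y)])
def go(t,a=None):
    "a: jaw axis yaw in deg; nearest of a, a+180"
    s=sense(); M=R.from_euler('xyz',s['orientation']); d=M.inv().apply(np.array(t)-np.array(s['position']))*1000
    rv=np.zeros(3)
    if a is not None: rv=min([(M.inv()*rot(np.radians(b))).as_rotvec() for b in(a,a+180)],key=np.linalg.norm)
    print('pos',np.round(s['position'],4),'jaw',np.round(np.degrees(np.arctan2(*M.as_matrix()[1::-1,1])),1),'q6',round(s['q'][5],2),'open',round(s['opening'],4),'F',np.round(s['wrist_force'],1),'t',round(s['time'],1))
    print('MOVE',np.round(d,1).tolist(),np.round(rv,4).tolist(),'n>=',int(np.ceil(max(np.linalg.norm(d)/50,np.degrees(np.linalg.norm(rv))/8.59)))+1)
E
python3 - <<'E'
from h import *
go([.42,.33,.2],0)
go([.42,.33,.2],90)
c=load('side0');print(onz(c,416,374,.008))
E
```

```text
pos [0.2496 0.5172 0.1761] jaw 64.2 q6 -0.15 open 0.0939 F [-0.2  0.8  0.6] t 0.1
MOVE [-23.8, -94.6, 234.8] [1.121, 0.0007, 0.0017] n>= 9
pos [0.2496 0.5172 0.1761] jaw 64.2 q6 -0.15 open 0.0939 F [-0.2  0.8  0.6] t 0.1
MOVE [-23.8, -94.6, 234.8] [-0.4498, -0.0007, 0.0017] n>= 7
[ 0.47501393 -0.29388222  0.008     ]
```

>>> step_arm([
  [-23.8,-94.6,234.8,1.121,0,0.002],
  [-23.8,-94.6,234.8,1.121,0,0.002],
  [-23.8,-94.6,234.8,1.121,0,0.002],
  [-23.8,-94.6,234.8,1.121,0,0.002],
  [-23.8,-94.6,234.8,1.121,0,0.002],
  [-23.8,-94.6,234.8,1.121,0,0.002],
  [-23.8,-94.6,234.8,1.121,0,0.002],
  [-23.8,-94.6,234.8,1.121,0,0.002],
  [-23.8,-94.6,234.8,1.121,0,0.002],
  [-23.8,-94.6,234.8,1.121,0,0.002],
  [-23.8,-94.6,234.8,1.121,0,0.002],
], fingers=0)

```text
time: 1.25
position: [0.4197, 0.3301, 0.1999]
orientation: [0.45, 1.57, -1.12]
wrist_force: [-0.0, -0.4, 0.6]
opening: 0.0941
```

```bash
python3 - <<'E'
from h import *
c=snap('wrist','w1'); print(c['origin'],c['attitude']); go([.42,.33,.2],0)
E
```

```text
[0.41967972 0.4023634  0.40771485] [2.88829590e+00 7.93080865e-05 3.90543218e-04]
pos [0.4198 0.3301 0.1999] jaw 0.1 q6 0.5 open 0.0939 F [ 0.3 -0.4  0. ] t 1.3
MOVE [-0.1, 0.2, 0.1] [0.0012, 0.0006, -0.0004] n>= 2
```

View pics/w1.png

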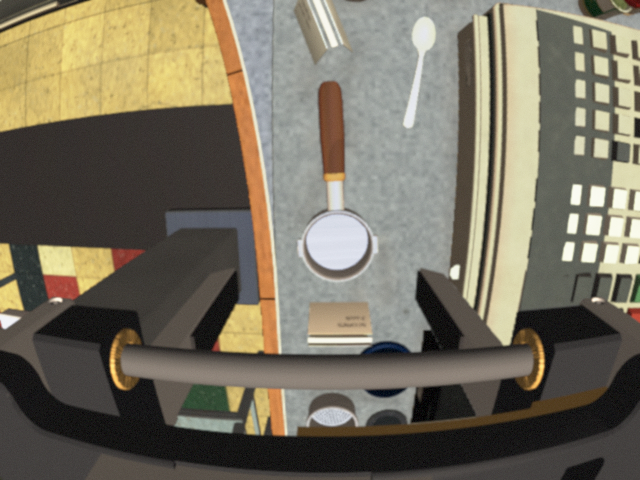

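Wrist view: cup rim centred about (337,245), neck (335,195), handle from (335,175) to (330,82); card at (340,322), clear of the neck.

```bash
python3 - <<'E'
from h import *
c=load('w1'); p=c['pixels'].astype(int)
m=((p[...,0]>1.7*p[...,2])&(p[...,0]>50)).astype(np.uint8); m[:, :300]=0;m[:,360:]=0;m[:70]=0;m[215:]=0
n,l,st,ce=cv2.connectedComponentsWithStats(m); k=1+st[1:,4].argmax(); print(st[k])
v,u=np.where(l==k); P=np.array([onz(c,a,b,.02,True)[:2] for a,b in zip(u,v)])
vx,vy,x0,y0=cv2.fitLine(P.astype(np.float32),cv2.DIST_L2,0,.01,.01).ravel(); print('axis',vx,vy,x0,y0,'ang',np.degrees(np.arctan2(vy,vx)), 'y range',P[:,1].min(),P[:,1].max())
# inner bright floor of cup
g=p.sum(2); m=((p.min(2)>165)).astype(np.uint8); m[:205]=0;m[290:]=0;m[:,:295]=0;m[:,385:]=0
n,l,st,ce=cv2.connectedComponentsWithStats(m); k=1+st[1:,4].argmax(); print(st[k],ce[k])
for z,pts in[(.034,(337,245)),(.0,(337,245))]: print(onz(c,*pts,z,True))
# rim outer extents at row 245
for uv in[(300,247),(374,247),(337,209),(337,281)]: print(uv,onz(c,*uv,.034,True)[:2])
E
```

```text
[ 319   82   26  100 2123]
axis 0.054527003 -0.99851227 0.4247033 0.41481465 ang -86.874275 y range 0.3624217028043627 0.4664452758237127
[ 297  205   82   81 3586] [336.72978249 241.87869492]
[0.43049664 0.29697804 0.034     ]
[0.43148075 0.28739024 0.        ]
(300, 247) [0.39175092 0.29477116]
(374, 247) [0.46949339 0.29476268]
(337, 209) [0.43023385 0.33514368]
(337, 281) [0.43084402 0.25666129]
```

```bash
python3 - <<'E'
from h import *
for n in('side0','scene0'):
    c=load(n); print(n,[np.round(proj(c,p),0) for p in([.4305,.296,.034],[.421,.467,.02],[.42,.27,.034])])
c=load('w1'); print([np.round(proj(c,p,True)) for p in([.4198,.3301,.2],[.42,.27,.034])])
E
```

```text
side0 [array([248., 223.]), array([221., 205.]), array([248., 228.])]
scene0 [array([248., 217.]), array([218., 194.]), array([249., 223.])]
[array([327., 267.]), array([327., 269.])]
```

```bash
python3 - <<'E'
from h import *
go([.4273,.356,.004],3.1)
E
```

```text
pos [0.4198 0.3301 0.1999] jaw 0.1 q6 0.5 open 0.0939 F [ 0.3 -0.4  0. ] t 1.3
MOVE [195.9, 7.5, -26.0] [-0.0529, 0.0006, -0.0004] n>= 5
```

>>> step_arm([
  [20,7.5,-26,-0.053,0,0],
  [60,7.5,-26,-0.053,0,0],
  [100,7.5,-26,-0.053,0,0],
  [135,7.5,-26,-0.053,0,0],
  [160,7.5,-26,-0.053,0,0],
  [180,7.5,-26,-0.053,0,0],
  [190,7.5,-26,-0.053,0,0],
  [195.5,7.5,-26,-0.053,0,0],
  [195.5,7.5,-26,-0.053,0,0],
], fingers=0.4)

```text
time: 2.2
position: [0.4273, 0.3561, 0.0044]
orientation: [0.246, 1.57, -1.27]
wrist_force: [0.4, 0.3, -1.1]
opening: 0.0565
```

>>> step_arm([
  [0,0,0,0,0,0],
  [0,0,0,0,0,0],
  [0,0,0,0,0,0],
  [0,0,0,0,0,0],
  [0,0,0,0,0,0],
  [0,0,0,0,0,0],
  [0,0,0,0,0,0],
  [0,0,0,0,0,0],
], fingers=1, force=35)

```text
time: 3.0
position: [0.4272, 0.3561, 0.0043]
orientation: [0.091, 1.57, -1.425]
wrist_force: [-0.6, 0.4, -0.7]
opening: 0.0003
```

>>> step_arm([
  [-5,0,0,0,0,0],
  [-15,0,0,0,0,0],
  [-30,0,0,0,0,0],
  [-50,0,0,0,0,0],
  [-80,0,0,0,0,0],
  [-110,0,0,0,0,0],
  [-120,0,0,0,0,0],
  [-120,0,0,0,0,0],
])

```text
time: 3.8
position: [0.429, 0.3573, 0.1273]
orientation: [1.934, 1.565, 0.418]
wrist_force: [0.0, -0.5, -0.3]
opening: 0.0005
```

```bash
python3 - <<'E'
from h import *
snap('wrist','w2'); go([.42,-.1,.16],40)
E
```

```text
pos [0.4277 0.3564 0.1252] jaw 3.1 q6 0.49 open 0.0004 F [-0.5  0.6 -0.6] t 3.9
MOVE [-34.9, -32.5, 455.3] [-0.6435, 0.0005, -0.0018] n>= 11
```

View pics/w2.png

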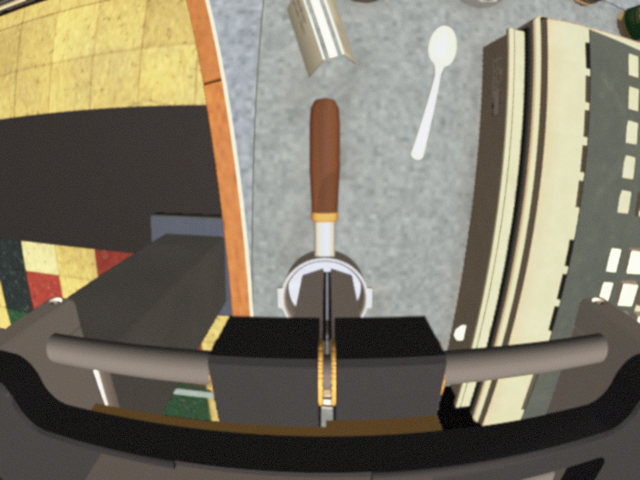

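```bash
python3 - <<'E'
from h import *
c=load('w2');print(c['origin'],c['attitude'])
for uv,z in[((325,99),.02),((325,213),.02),((326,240),.02),((327,253),.034),((283,290),.034),((367,290),.034)]: print(uv,onz(c,*uv,z,True)[:2])
print(proj(c,[.4277,.3564,.125],True),proj(c,[.4277,.3564,.004],True))
for n in('side','scene'): snap(n,n+'1')
for n in('side0','scene0'):
    a=cv2.imread(f'pics/{n}.png');b=cv2.imread(f'pics/{n[:-1]}1.png')
    cv2.imwrite(f'pics/d_{n}.png',np.hstack([cv2.resize(x[150:270,180:300],None,fx=3,fy=3) for x in(a,b)]))
cv2.imwrite('pics/d.png',np.vstack([cv2.imread('pics/d_side0.png'),cv2.imread('pics/d_scene0.png')])[:,:,:])
d=cv2.imread('pics/d.png'); cv2.imwrite('pics/d.png',cv2.resize(d,None,fx=.83,fy=.83))
E
```

```text
[0.42411627 0.42885623 0.33531243] [ 2.89093487 -0.00485926  0.05360866]
(325, 99) [0.42221439 0.46702846]
(325, 213) [0.42739791 0.3695744 ]
(326, 240) [0.42954053 0.3455623 ]
(327, 253) [0.43075021 0.33793247]
(283, 290) [0.39398542 0.30188132]
(367, 290) [0.46769754 0.3057216 ]
(np.float64(324.44231576029136), np.float64(267.2755449368232)) (np.float64(324.5620549145219), np.float64(223.94185787369324))
```

View pics/d.png

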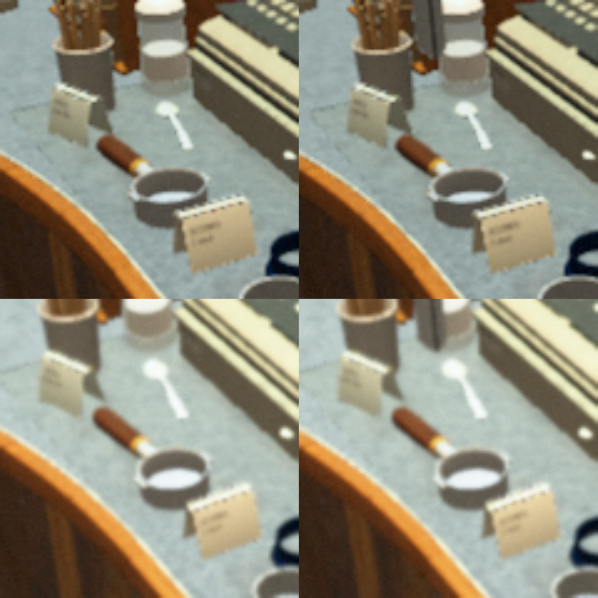

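Nothing moved; the fingers shut on air. I'll check where the outer cameras see the gripper compared with the stated TCP.

```bash
python3 - <<'E'
from h import *
import glob
for n in('side1','scene1'):
    c=load(n); print(n,np.round(proj(c,[.4277,.3564,.125])),np.round(proj(c,[.4277,.3564,.175])),np.round(proj(c,[.4277,.3564,.225])), 'cup', np.round(proj(c,[.4306,.296,.034])),np.round(proj(c,[.4306,.296,.0])),'neck',np.round(proj(c,[.4275,.354,.02])))
s,t=load('side1'),load('scene1')
def tri(a,b):
    d1=ray(s,*a);d2=ray(t,*b);o1=np.array(s['origin']);o2=np.array(t['origin'])
    k=np.linalg.lstsq(np.c_[d1,-d2],o2-o1,rcond=None)[0]; p,q=o1+k[0]*d1,o2+k[1]*d2; return np.round((p+q)/2,3),np.round(np.linalg.norm(p-q),4)
print('tip',tri((233,173),(233,170)))
print('gold collar',tri((237,216),(237,209)),'handle end',tri((221,206),(219,195)),'bottom front cup',tri((247,239),(250,233)))
a=cv2.imread('pics/side1.png')[90:270,150:350];cv2.imwrite('pics/side1c.png',cv2.resize(a,None,fx=3,fy=3,interpolation=cv2.INTER_CUBIC))
E
```

```text
side1 [234. 183.] [233. 164.] [231. 145.] cup [248. 223.] [249. 235.] neck [238. 220.]
scene1 [234. 178.] [232. 162.] [230. 144.] cup [248. 217.] [249. 227.] neck [238. 212.]
tip (array([0.425, 0.351, 0.154]), np.float64(0.0002))
gold collar (array([0.421, 0.343, 0.037]), np.float64(0.0001)) handle end (array([0.419, 0.46 , 0.019]), np.float64(0.0024)) bottom front cup (array([0.409, 0.249, 0.018]), np.float64(0.0027))
```

View pics/side1c.png

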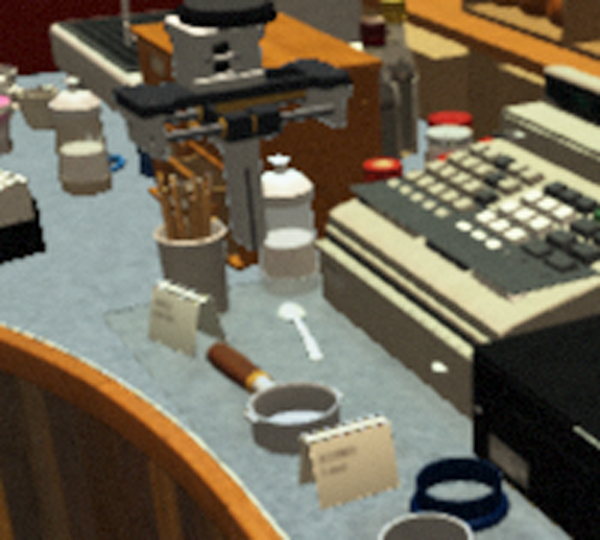

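```bash
python3 - <<'E'
from h import *
for n in('side','scene'):
    a=load(n+'0')['pixels'].astype(int);b=load(n+'1')['pixels'].astype(int); d=(cv2.GaussianBlur(np.abs(a-b).sum(2).astype(np.float32),(3,3),0)>60)
    for v in range(160,200,2): u=np.where(d[v,215:260])[0]+215; print(n,v,(u.min(),u.max(),len(u)) if len(u) else None)
E
```

```text
side 160 (np.int64(227), np.int64(237), 11)
side 162 (np.int64(227), np.int64(238), 12)
side 164 (np.int64(226), np.int64(238), 13)
side 166 (np.int64(226), np.int64(238), 13)
side 168 (np.int64(228), np.int64(239), 12)
side 170 (np.int64(228), np.int64(238), 11)
side 172 (np.int64(231), np.int64(234), 4)
side 174 None
side 176 None
side 178 None
side 180 None
side 182 None
side 184 None
side 186 None
side 188 None
side 190 None
side 192 None
side 194 None
side 196 None
side 198 None
scene 160 (np.int64(226), np.int64(237), 12)
scene 162 (np.int64(227), np.int64(238), 12)
scene 164 (np.int64(227), np.int64(238), 12)
scene 166 (np.int64(227), np.int64(239), 13)
scene 168 (np.int64(229), np.int64(238), 10)
scene 170 (np.int64(232), np.int64(237), 6)
scene 172 None
scene 174 None
scene 176 None
scene 178 None
scene 180 None
scene 182 None
scene 184 None
scene 186 None
scene 188 None
scene 190 None
scene 192 None
scene 194 None
scene 196 None
scene 198 None
```

The outer cameras put the shut fingertips about 27 mm above the reported TCP, so the reported height looks biased, or the fingers are short. That explains the empty grasp. I'll go down over the neck again with the fingers straddling it, and feel for the counter in small steps.

```bash
python3 - <<'E'
from h import *
go([.4273,.356,-.008],3.1)
c=load('side0');print(proj(c,[.2496,.5172,.1761]),proj(c,[.2496,.5172,.2031]))
E
```

```text
pos [0.4261 0.3555 0.1228] jaw 3.1 q6 0.49 open 0.0004 F [-0.2 -0.6 -0.2] t 4.0
MOVE [130.8, 1.5, -0.7] [0.0005, 0.0021, 0.0024] n>= 4
(np.float64(144.8189801404802), np.float64(157.510034760639)) (np.float64(142.78881682273925), np.float64(147.41441930287883))
```

>>> step_arm([
  [30,1.5,-0.7,0,0,0],
  [60,1.5,-0.7,0,0,0],
  [90,1.5,-0.7,0,0,0],
  [110,1.5,-0.7,0,0,0],
  [120,1.5,-0.7,0,0,0],
  [127,1.5,-0.7,0,0,0],
  [130,1.5,-0.7,0,0,0],
  [130,1.5,-0.7,0,0,0],
], fingers=0.4)

```text
time: 4.75
position: [0.4276, 0.3562, -0.007]
orientation: [-0.809, 1.568, -2.325]
wrist_force: [-0.8, -0.2, 0.3]
opening: 0.0559
```

>>> step_arm([
  [2,0,0,0,0,0],
  [4,0,0,0,0,0],
  [4,0,0,0,0,0],
])

```text
time: 5.05
position: [0.4278, 0.3563, -0.0106]
orientation: [-0.731, 1.569, -2.247]
wrist_force: [-0.7, 0.5, 0.4]
opening: 0.0565
```

```bash
python3 - <<'E'
from h import *
s=sense();print(s['position'],s['wrist_force'],s['opening'])
snap('side','side2');a=cv2.imread('pics/side2.png')[120:270,180:320];cv2.imwrite('pics/side2c.png',cv2.resize(a,None,fx=4,fy=4,interpolation=cv2.INTER_CUBIC))
E
```

```text
[ 0.42778508  0.3562787  -0.01062112] [-0.68992658  0.48896823  0.44435596] 0.0564537749391103
```

View pics/side2c.png

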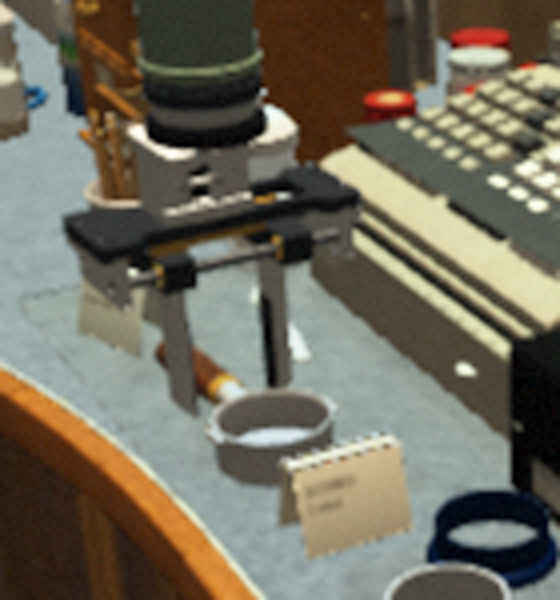

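Seen tips average (237.7,220) in the side picture, which means z≈0.018 against the reported −0.011. The bias is about +28 mm. I'll go down by feel.

>>> step_arm([
  [3,0,0,0,0,0],
  [6,0,0,0,0,0],
  [9,0,0,0,0,0],
  [9,0,0,0,0,0],
])

```text
time: 5.5
position: [0.4271, 0.3559, -0.0204]
orientation: [-0.868, 1.567, -2.384]
wrist_force: [-0.1, 0.7, 0.0]
opening: 0.0567
```

>>> step_arm([
  [1.5,0,0,0,0,0],
  [3,0,0,0,0,0],
  [3,0,0,0,0,0],
])

```text
time: 5.8
position: [0.4269, 0.3558, -0.0236]
orientation: [-0.898, 1.567, -2.414]
wrist_force: [0.3, 0.0, 0.5]
opening: 0.0564
```

>>> step_arm([
  [1,0,0,0,0,0],
  [2,0,0,0,0,0],
  [2,0,0,0,0,0],
])

```text
time: 6.1
position: [0.4268, 0.3557, -0.0258]
orientation: [-0.915, 1.566, -2.432]
wrist_force: [-0.4, 0.2, 0.1]
opening: 0.0565
```

>>> step_arm([
  [1,0,0,0,0,0],
  [2,0,0,0,0,0],
  [2,0,0,0,0,0],
])

```text
time: 6.4
position: [0.4268, 0.3557, -0.0279]
orientation: [-0.917, 1.566, -2.433]
wrist_force: [-0.7, 0.1, 0.5]
opening: 0.0562
```

>>> step_arm([
  [1,0,0,0,0,0],
  [1.5,0,0,0,0,0],
  [1.5,0,0,0,0,0],
])

```text
time: 6.7
position: [0.4269, 0.3557, -0.0281]
orientation: [-0.89, 1.566, -2.406]
wrist_force: [-2.6, -1.4, 9.3]
opening: 0.0559
```

Contact at reported z = −0.028, so true z = reported + 0.028. I'll back up 3.5 mm and grip.

>>> step_arm([
  [-3.5,0,0,0,0,0],
  [-3.5,0,0,0,0,0],
])

```text
time: 6.9
position: [0.4276, 0.3562, -0.0239]
orientation: [-0.788, 1.568, -2.304]
wrist_force: [0.8, -1.0, 0.1]
opening: 0.0565
```

>>> step_arm([
  [0,0,0,0,0,0],
  [0,0,0,0,0,0],
  [0,0,0,0,0,0],
  [0,0,0,0,0,0],
  [0,0,0,0,0,0],
  [0,0,0,0,0,0],
  [0,0,0,0,0,0],
], fingers=1, force=40)

```text
time: 7.6
position: [0.4277, 0.3562, -0.024]
orientation: [-0.738, 1.568, -2.254]
wrist_force: [0.4, -0.4, -1.4]
opening: 0.0168
```

>>> step_arm([
  [-3,0,0,0,0,0],
  [-8,0,0,0,0,0],
  [-15,0,0,0,0,0],
  [-25,0,0,0,0,0],
  [-40,0,0,0,0,0],
  [-60,0,0,0,0,0],
  [-80,0,0,0,0,0],
  [-100,0,0,0,0,0],
  [-110,0,0,0,0,0],
  [-110,0,0,0,0,0],
])

```text
time: 8.6
position: [0.4297, 0.3575, 0.0889]
orientation: [1.759, 1.568, 0.243]
wrist_force: [0.4, -0.1, -6.9]
opening: 0.0172
```

```bash
python3 - <<'E'
from h import *
snap('wrist','w3'); go([.40,0.0,.115],40)
c=load('w3');print(proj(c,[.4277,.3564,.1],True))
E
```

```text
pos [0.4285 0.3568 0.0871] jaw 3.1 q6 0.49 open 0.0172 F [ 0.1  0.2 -7.8] t 8.7
MOVE [-27.5, -48.0, 354.7] [-0.6433, 0.001, 0.0001] n>= 9
(np.float64(323.215386927615), np.float64(275.41519222710247))
```

View pics/w3.png

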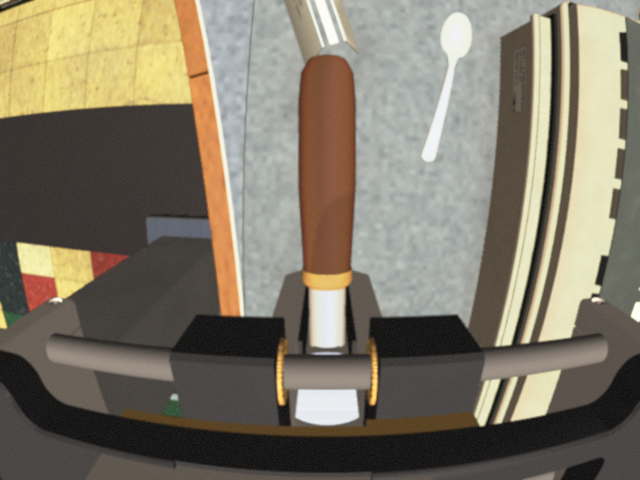

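```bash
python3 - <<'E'
from h import *
c=load('w3')
for uv in((327,57),(327,276),(327,165)): print(onz(c,*uv,.131,True))
E
```

```text
[0.4236767  0.46857248 0.131     ]
[0.42911619 0.36770406 0.131     ]
[0.42630415 0.41976547 0.131     ]
```

>>> step_arm([
  [-27.5,-6,40,-0.08,0,0],
  [-27.5,-12,85,-0.16,0,0],
  [-27.5,-18,130,-0.24,0,0],
  [-27.5,-24,175,-0.32,0,0],
  [-27.5,-30,220,-0.4,0,0],
  [-27.5,-36,265,-0.48,0,0],
  [-27.5,-42,310,-0.56,0,0],
  [-27.5,-48,345,-0.62,0,0],
  [-27.5,-48,354.7,-0.643,0,0],
  [-27.5,-48,354.7,-0.643,0,0],
])

```text
time: 9.65
position: [0.3989, -0.0013, 0.114]
orientation: [-1.811, 1.569, -2.688]
wrist_force: [0.7, -0.0, -6.6]
opening: 0.0171
```

```bash
python3 - <<'E'
from h import *
go([.43,-.24,.115],77)
E
```

```text
pos [ 0.3989 -0.0013  0.114 ] jaw 39.8 q6 -0.91 open 0.0171 F [ 0.7 -0.  -6.6] t 9.7
MOVE [-0.8, -128.8, 203.4] [-0.65, -0.0009, 0.0015] n>= 6
```

>>> step_arm([
  [-0.8,-20,30,-0.09,0,0],
  [-0.8,-40,65,-0.18,0,0],
  [-0.8,-60,95,-0.27,0,0],
  [-0.8,-80,125,-0.37,0,0],
  [-0.8,-100,160,-0.47,0,0],
  [-0.8,-118,187,-0.57,0,0],
  [-0.8,-128.8,203.4,-0.65,0,0],
  [-0.8,-128.8,203.4,-0.65,0,0],
  [-0.8,-128.8,203.4,-0.65,0,0],
])

```text
time: 10.55
position: [0.4297, -0.2386, 0.1139]
orientation: [2.847, 1.567, 2.619]
wrist_force: [0.6, -0.1, -7.2]
opening: 0.017
```

```bash
python3 - <<'E'
from h import *
snap('wrist','w4'); s=snap('side','side4'); go([.533,-.307,.115],77)
cv2.imwrite('pics/w4s.png',np.hstack([cv2.imread('pics/w4.png')[:,:][::1], cv2.resize(cv2.imread('pics/side4.png')[240:400,360:520],None,fx=3,fy=3)])[:, :]); a=cv2.imread('pics/w4s.png'); cv2.imwrite('pics/w4s.png',cv2.resize(a,(800,int(480*800/a.shape[1]))))
E
```

```text
pos [ 0.4296 -0.2381  0.114 ] jaw 77.0 q6 -2.03 open 0.0171 F [-0.5  0.2 -6.4] t 10.7
MOVE [-1.4, -44.0, 116.3] [0.0007, -0.0034, -0.0006] n>= 4
```

View pics/w4s.png

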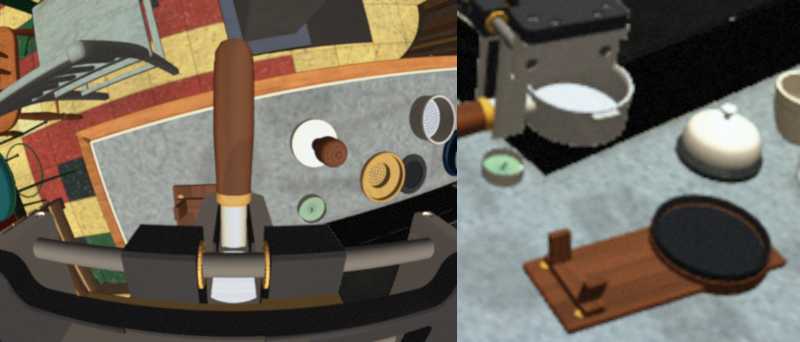

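```bash
python3 - <<'E'
from h import *
from scipy.optimize import least_squares
def circ(P):
    r=least_squares(lambda q:np.hypot(P[:,0]-q[0],P[:,1]-q[1])-q[2],[*P.mean(0),.04],loss='soft_l1',f_scale=.001);return r.x,np.abs(r.fun).mean()
for n,box in(('side4',(440,325,515,385)),('scene0',(420,310,485,365))):
    c=load(n);p=c['pixels'].astype(int);x0,y0,x1,y1=box
    for th in (45,60):
        m=np.zeros(p.shape[:2],np.uint8);m[y0:y1,x0:x1]=(p.max(2)<th)[y0:y1,x0:x1]
        k=cv2.connectedComponentsWithStats(m);i=1+k[2][1:,4].argmax();mm=(k[1]==i).astype(np.uint8)
        ct=max(cv2.findContours(mm,cv2.RETR_EXTERNAL,cv2.CHAIN_APPROX_NONE)[0],key=len)[:,0]
        P=np.array([onz(c,*q,.022)[:2] for q in ct]);print(n,th,k[2][i],np.round(circ(P)[0],4),circ(P)[1])
    # board: brown
    m=np.zeros(p.shape[:2],np.uint8);b=(370,325,530,400) if n=='side4' else(370,310,500,385)
    m[b[1]:b[3],b[0]:b[2]]=((p[...,0]>1.35*p[...,2])&(p[...,0]<160)|(p.max(2)<60))[b[1]:b[3],b[0]:b[2]]
    k=cv2.connectedComponentsWithStats(m);i=1+k[2][1:,4].argmax();ct=max(cv2.findContours((k[1]==i).astype(np.uint8),0,1)[0],key=len)
    print('board bbox',k[2][i]); hull=cv2.convexHull(ct); ap=cv2.approxPolyDP(hull,2.5,True)[:,0]
    for q in ap: print(q,np.round(onz(c,*q,.008)[:2],3),np.round(onz(c,*q,.0)[:2],3))
    cv2.imwrite(f'pics/m_{n}.png',m*255)
a=[cv2.resize(cv2.imread(f'pics/{f}.png')[y:y+90,x:x+150],None,fx=5,fy=5,interpolation=cv2.INTER_CUBIC) for f,x,y in(('side4',380,320),('scene0',375,305))]
cv2.imwrite('pics/st.png',cv2.resize(np.vstack(a),None,fx=.66,fy=.66,interpolation=cv2.INTER_AREA))
E
```

```text
side4 45 [ 451  332   55   40 1544] [ 0.5914 -0.3169  0.0457] 0.0009200151460247852
side4 60 [ 450  332   56   46 1782] [ 0.5883 -0.319   0.0489] 0.0027325435265551506
board bbox [ 391  332  122   64 4332]
[512 361] [ 0.635 -0.356] [ 0.643 -0.352]
[496 375] [ 0.586 -0.363] [ 0.594 -0.359]
[413 395] [ 0.442 -0.324] [ 0.447 -0.319]
[391 365] [ 0.452 -0.257] [ 0.458 -0.251]
[403 349] [ 0.495 -0.238] [ 0.501 -0.232]
[464 332] [ 0.62  -0.262] [ 0.628 -0.257]
[478 332] [ 0.642 -0.276] [ 0.651 -0.27 ]
[493 338] [ 0.653 -0.301] [ 0.662 -0.296]
scene0 45 [432 323  43  31 705] [ 0.5878 -0.3224  0.0393] 0.0033080387766222263
scene0 60 [ 432  322   43   36 1122] [ 0.5924 -0.3205  0.046 ] 0.0023862683884800294
board bbox [ 383  322   98   52 2743]
[480 344] [ 0.638 -0.355] [ 0.645 -0.35 ]
[465 356] [ 0.588 -0.362] [ 0.594 -0.358]
[400 373] [ 0.448 -0.325] [ 0.453 -0.32 ]
[383 352] [ 0.454 -0.262] [ 0.459 -0.257]
[393 338] [ 0.496 -0.242] [ 0.501 -0.237]
[444 322] [ 0.619 -0.265] [ 0.626 -0.26 ]
[467 327] [ 0.651 -0.304] [ 0.657 -0.299]
```

View pics/st.png

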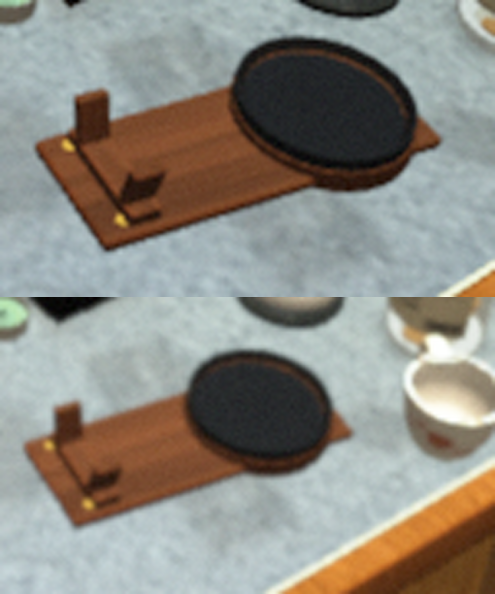

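Both views agree to about 5 mm: cradle ≈(0.592,−0.318), yaw ≈ −10°. The cradle needs better than that, so I'll take a close wrist look from the side with the portafilter swung clear.

```bash
python3 - <<'E'
from h import *
go([.42,-.42,.19],3)
E
```

```text
pos [ 0.4296 -0.2381  0.114 ] jaw 77.0 q6 -2.03 open 0.0171 F [-0.5  0.2 -6.4] t 10.7
MOVE [-76.2, -179.4, 31.2] [1.2922, -0.0033, 0.0017] n>= 10
```

>>> step_arm([
  [-30,0,0,0,0,0],
  [-70,-15,0,0.05,0,0],
  [-76,-45,8,0.17,0,0],
  [-76,-75,12,0.3,0,0],
  [-76,-105,18,0.43,0,0],
  [-76,-135,22,0.56,0,0],
  [-76,-160,28,0.69,0,0],
  [-76,-179.4,31.2,0.82,0,0],
  [-76,-179.4,31.2,0.95,0,0],
  [-76,-179.4,31.2,1.08,0,0],
  [-76,-179.4,31.2,1.2,0,0],
  [-76,-179.4,31.2,1.292,0,0],
])

```text
time: 11.85
position: [0.4203, -0.4181, 0.189]
orientation: [-2.291, 1.566, 2.471]
wrist_force: [0.3, -0.2, -6.5]
opening: 0.0172
```

>>> step_arm([
  [0,0,0,0,0,0],
  [0,0,0,0,0,0],
])

```text
time: 12.05
position: [0.4206, -0.4165, 0.1883]
orientation: [-2.41, 1.564, 2.355]
wrist_force: [0.2, 0.2, -7.1]
opening: 0.017
```

```bash
python3 - <<'E'
from h import *
c=snap('wrist','w5'); go([.42,-.42,.19],3)
print(proj(c,[.592,-.3185,.022],True),proj(c,[.47,-.295,.02],True))
E
```

```text
pos [ 0.4206 -0.4169  0.1885] jaw 3.0 q6 -0.98 open 0.0169 F [-0.5  0.4 -7.3] t 12.1
MOVE [-1.5, -0.7, 3.0] [-0.0003, -0.0044, 0.0043] n>= 2
(np.float64(493.22870274983825), np.float64(134.46993031788986)) (np.float64(382.8573352541773), np.float64(99.1460608000528))
```

View pics/w5.png

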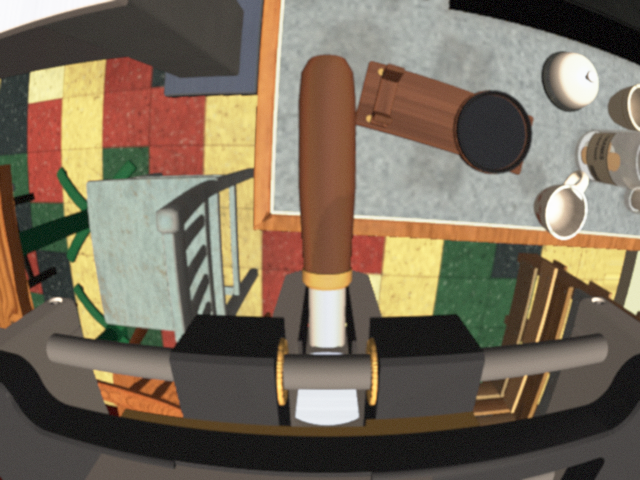

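Excellent: the cradle disc is centred about (492,131), the board runs from (365,95) to (528,150), and the fork is near (383,97).

```bash
python3 - <<'E'
from h import *
from scipy.optimize import least_squares
c=load('w5');p=c['pixels'].astype(int)
def circ(P):
    r=least_squares(lambda q:np.hypot(P[:,0]-q[0],P[:,1]-q[1])-q[2],[*P.mean(0),.04],loss='soft_l1',f_scale=.001);return np.round(r.x,4),np.abs(r.fun).mean()
for th in(45,60,75):
    m=np.zeros(p.shape[:2],np.uint8);m[80:185,445:540]=(p.max(2)<th)[80:185,445:540]
    k=cv2.connectedComponentsWithStats(m);i=1+k[2][1:,4].argmax()
    ct=max(cv2.findContours((k[1]==i).astype(np.uint8),0,1)[0],key=len)[:,0]
    for z in(.014,.022): print(th,z,k[2][i],circ(np.array([onz(c,*q,z,True)[:2] for q in ct])))
m=np.zeros(p.shape[:2],np.uint8);m[50:185,354:545]=((p[...,0]>1.4*p[...,2])|(p.max(2)<50))[50:185,354:545]
k=cv2.connectedComponentsWithStats(m);i=1+k[2][1:,4].argmax();ct=max(cv2.findContours((k[1]==i).astype(np.uint8),0,1)[0],key=len)[:,0]
P=np.array([onz(c,*q,.008,True)[:2] for q in ct],np.float32)
print('rect',cv2.minAreaRect(P[(np.hypot(P[:,0]-.59,P[:,1]+.317)>.06)]))
print('corners',[(q,np.round(onz(c,*q,.008,True)[:2],4)) for q in((370,62),(356,122),(521,173),(533,118))])
print('gold screws',[np.round(onz(c,*q,.009,True)[:2],4) for q in((378,67),(367,119))])
E
```

```text
45 0.014 [457  92  74  80 657] (array([ 0.5977, -0.3145,  0.0446]), np.float64(0.000628679906483659))
45 0.022 [457  92  74  80 657] (array([ 0.5939, -0.3151,  0.0437]), np.float64(0.0006156651857120231))
60 0.014 [ 456   91   75   82 4571] (array([ 0.5977, -0.3145,  0.0453]), np.float64(0.0005952327283744596))
60 0.022 [ 456   91   75   82 4571] (array([ 0.594 , -0.3152,  0.0443]), np.float64(0.0005829110379038566))
75 0.014 [ 454   91   77   82 4874] (array([ 0.5973, -0.3148,  0.0461]), np.float64(0.0008232898104090292))
75 0.022 [ 454   91   77   82 4874] (array([ 0.5936, -0.3154,  0.0451]), np.float64(0.0008062036914192463))
rect ((0.5460137128829956, -0.3136587142944336), (0.206510528922081, 0.13093402981758118), 3.24105167388916)
corners [((370, 62), array([ 0.4563, -0.2543])), ((356, 122), array([ 0.445 , -0.3197])), ((521, 173), array([ 0.6391, -0.3565])), ((533, 118), array([ 0.6495, -0.291 ]))]
gold screws [array([ 0.4648, -0.2593]), array([ 0.4562, -0.3158])]
```

```bash
python3 - <<'E'
from h import *
go([.535,-.304,.10],79.4)
E
```

```text
pos [ 0.4206 -0.4169  0.1885] jaw 3.0 q6 -0.98 open 0.0169 F [-0.5  0.4 -7.3] t 12.1
MOVE [88.5, 120.5, -106.4] [-1.3337, -0.0066, 0.0008] n>= 10
```

>>> step_arm([
  [5,5,-5,-0.1,0,0],
  [10,20,-15,-0.22,0,0],
  [15,35,-30,-0.36,0,0],
  [20,50,-40,-0.5,0,0],
  [25,65,-55,-0.64,0,0],
  [30,80,-70,-0.78,0,0],
  [40,95,-85,-0.92,0,0],
  [50,110,-98,-1.06,0,0],
  [60,120.5,-106.4,-1.2,0,0],
  [70,120.5,-106.4,-1.3,-0.006,0],
  [80,120.5,-106.4,-1.334,-0.006,0],
  [88,120.5,-106.4,-1.334,-0.006,0],
])

```text
time: 13.3
position: [0.5349, -0.3032, 0.0996]
orientation: [2.971, 1.569, 2.788]
wrist_force: [-0.9, -0.0, -7.0]
opening: 0.0171
```

>>> step_arm([
  [0,0,0,0,0,0],
  [0,0,0,0,0,0],
  [0,0,0,0,0,0],
])

```text
time: 13.6
position: [0.5353, -0.3037, 0.1004]
orientation: [-2.573, 1.57, -2.756]
wrist_force: [-0.8, -1.1, -7.7]
opening: 0.0172
```

```bash
python3 - <<'E'
from h import *
go([.535,-.304,-.006],79.4)
E
```

```text
pos [ 0.5353 -0.3037  0.1004] jaw 79.5 q6 -2.04 open 0.0172 F [-0.8 -1.1 -7.7] t 13.6
MOVE [106.4, -0.3, -0.2] [0.0016, -0.0005, 0.0003] n>= 4
```

>>> step_arm([
  [15,0,0,0,0,0],
  [35,0,0,0,0,0],
  [55,0,0,0,0,0],
  [70,0,0,0,0,0],
  [80,0,0,0,0,0],
  [85,0,0,0,0,0],
  [85,0,0,0,0,0],
  [85,0,0,0,0,0],
])

```text
time: 14.4
position: [0.536, -0.3042, 0.0161]
orientation: [-0.826, 1.569, -1.01]
wrist_force: [0.3, -0.5, -6.1]
opening: 0.0167
```

```bash
python3 - <<'E'
from h import *
c=snap('side','side5'); go([.535,-.304,-.009],79.4)
a=cv2.imread('pics/side5.png')[270:410,370:550];cv2.imwrite('pics/side5c.png',cv2.resize(a,None,fx=4,fy=4,interpolation=cv2.INTER_CUBIC))
E
```

```text
pos [ 0.5362 -0.3044  0.0165] jaw 79.5 q6 -2.04 open 0.0167 F [-0.2  0.5 -6.9] t 14.4
MOVE [25.5, 0.2, -1.3] [0.0016, 0.0015, 0.0014] n>= 2
```

View pics/side5c.png

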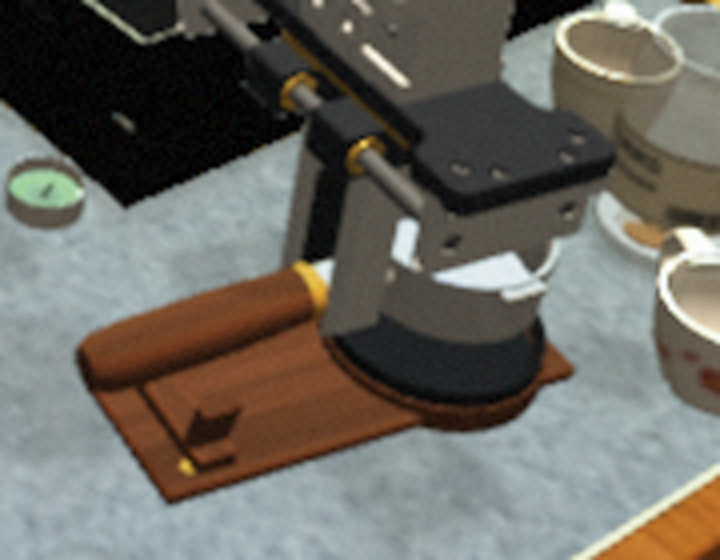

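It looks aligned: the cup is over the cradle and the handle over the fork. I'll lower it by feel.

>>> step_arm([
  [5,0,-1.3,0,0,0],
  [10,0,-1.3,0,0,0],
  [15,0,-1.3,0,0,0],
  [18,0,-1.3,0,0,0],
  [20,0,-1.3,0,0,0],
  [20,0,-1.3,0,0,0],
])

```text
time: 15.05
position: [0.5346, -0.3039, -0.0041]
orientation: [-0.983, 1.57, -1.166]
wrist_force: [-0.8, 0.0, -6.4]
opening: 0.0168
```

>>> step_arm([
  [2,0,0,0,0,0],
  [4,0,0,0,0,0],
  [4,0,0,0,0,0],
])

```text
time: 15.35
position: [0.5343, -0.3037, -0.0085]
orientation: [-1.624, 1.57, -1.807]
wrist_force: [0.5, -1.0, -6.9]
opening: 0.017
```

>>> step_arm([
  [1,0,0,0,0,0],
  [2,0,0,0,0,0],
  [2,0,0,0,0,0],
])

```text
time: 15.65
position: [0.5344, -0.3038, -0.0101]
orientation: [-1.458, 1.57, -1.641]
wrist_force: [-0.3, 1.5, -3.3]
opening: 0.0168
```

>>> step_arm([
  [1,0,0,0,0,0],
  [1,0,0,0,0,0],
])

```text
time: 15.85
position: [0.5344, -0.3038, -0.0102]
orientation: [-1.741, 1.57, -1.924]
wrist_force: [-3.8, 1.9, 1.5]
opening: 0.0172
```

Contact at the expected height (−0.010). Release and rise.

>>> step_arm([
  [0,0,0,0,0,0],
  [0,0,0,0,0,0],
  [0,0,0,0,0,0],
  [0,0,0,0,0,0],
  [-20,0,0,0,0,0],
  [-50,0,0,0,0,0],
  [-90,0,0,0,0,0],
  [-130,0,0,0,0,0],
  [-170,0,0,0,0,0],
  [-190,0,0,0,0,0],
  [-190,0,0,0,0,0],
], fingers=0.5)

```text
time: 16.95
position: [0.5372, -0.3057, 0.1849]
orientation: [-0.542, 1.561, -0.725]
wrist_force: [0.3, -1.1, 0.5]
opening: 0.047
```

```bash
python3 - <<'E'
from h import *
c=snap('wrist','w6'); print(c['origin'],c['attitude']); go([.535,-.304,.18],79.4)
print(proj(c,[.594,-.315,.048],True))
E
```

```text
[ 0.46475312 -0.29122486  0.39209507] [2.8812523  0.00595496 1.38659815]
pos [ 0.5357 -0.3046  0.1818] jaw 79.5 q6 -2.04 open 0.0474 F [ 0.  -0.2 -0.4] t 17.0
MOVE [1.8, 0.5, -0.8] [0.0018, 0.004, 0.0028] n>= 2
(np.float64(329.0337715322673), np.float64(275.8169499037582))
```

View pics/w6.png

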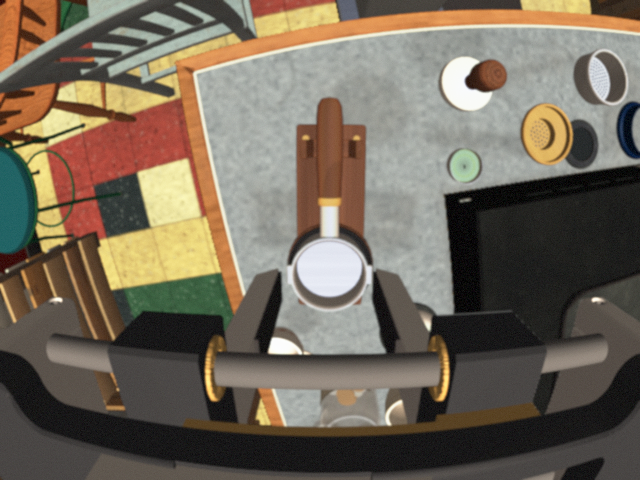

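Fourteen pictures viewed so far, so from here I'll measure by numbers. w6 shows the portafilter seated, with its cup at (329,275) and its handle between the fork posts.

```bash
cat >> h.py <<'E'
from scipy.optimize import least_squares
def circ(P,r0=None):
    f=(lambda q:np.hypot(P[:,0]-q[0],P[:,1]-q[1])-(q[2] if r0 is None else r0))
    r=least_squares(f,[*P.mean(0),.035],loss='soft_l1',f_scale=.001);return np.round(r.x,4),round(float(np.abs(r.fun).mean()),5)
def blob(c,mask,uv,rad,z,fish=True,hull=True):
    "largest masked component within rad px of uv; contour cast to z, circle fit"
    v,u=np.mgrid[:480,:640]; m=(mask&(np.hypot(u-uv[0],v-uv[1])<rad)).astype(np.uint8)
    k=cv2.connectedComponentsWithStats(m);i=1+k[2][1:,4].argmax()
    ct=max(cv2.findContours((k[1]==i).astype(np.uint8),0,1)[0],key=len)
    if hull: ct=cv2.convexHull(ct)
    P=np.array([onz(c,*q,z,fish)[:2] for q in ct[:,0]]); return k[2][i].tolist(),circ(P)
E
python3 - <<'E'
from h import *
c=load('w6');p=c['pixels'].astype(int)
for th in(150,170,190): print('cup bright',th,*[blob(c,p.min(2)>th,(329,272),45,z) for z in(.048,.020)])
blue=(p[...,2]>1.5*p[...,0])&(p[...,2]>40)
for uv,z in(((602,77),.036),((547,133),.028),((467,83),.0),((465,166),.015),((636,130),.026)): print(uv,np.round(onz(c,*uv,z,True),3))
# handle axis
m=(p[...,0]>1.7*p[...,2])&(p[...,0]>50)
# profile across at rows
for v in(120,150,180,200,212,222,232): print(v,p[v,300:362:3].sum(1).tolist())
for u0 in (329,): print([p[v,u0].sum() for v in range(225,320,4)],[p[272,u].sum() for u in range(280,380,4)])
E
```

```text
cup bright 150 ([285, 228, 88, 89, 4408], (array([ 0.5949, -0.3155,  0.0442]), 0.00106)) ([285, 228, 88, 89, 4408], (array([ 0.6055, -0.3175,  0.0477]), 0.00114))
cup bright 170 ([285, 228, 87, 89, 3906], (array([ 0.5917, -0.3152,  0.044 ]), 0.00227)) ([285, 228, 87, 89, 3906], (array([ 0.602 , -0.3171,  0.0476]), 0.00245))
cup bright 190 ([287, 238, 85, 63, 3214], (array([ 0.5935, -0.3152,  0.0383]), 0.00221)) ([287, 238, 85, 63, 3214], (array([ 0.6039, -0.3171,  0.0414]), 0.00239))
(602, 77) [0.428 0.036 0.036]
(547, 133) [ 0.488 -0.054  0.028]
(467, 83) [ 0.425 -0.131  0.   ]
(465, 166) [ 0.513 -0.154  0.015]
(636, 130) [0.494 0.098 0.026]
120 [525, 532, 518, 534, 525, 461, 221, 258, 255, 260, 286, 281, 286, 258, 288, 446, 446, 460, 461, 461, 465]
150 [241, 257, 193, 149, 150, 234, 215, 256, 248, 269, 287, 286, 281, 262, 226, 280, 207, 142, 131, 258, 246]
180 [259, 245, 244, 245, 244, 251, 213, 263, 253, 248, 257, 273, 256, 218, 272, 286, 272, 281, 267, 272, 267]
200 [264, 237, 234, 263, 254, 247, 356, 492, 529, 520, 534, 528, 521, 446, 313, 286, 274, 257, 255, 276, 274]
212 [253,
[... 357 characters left out ...]
t64(698), np.int64(562), np.int64(593), np.int64(701), np.int64(696), np.int64(697), np.int64(695), np.int64(701), np.int64(714), np.int64(704), np.int64(697), np.int64(711), np.int64(706), np.int64(710), np.int64(699), np.int64(707), np.int64(388), np.int64(250), np.int64(268), np.int64(577), np.int64(497), np.int64(510)] [np.int64(259), np.int64(516), np.int64(665), np.int64(617), np.int64(334), np.int64(697), np.int64(697), np.int64(697), np.int64(698), np.int64(697), np.int64(698), np.int64(699), np.int64(697), np.int64(698), np.int64(697), np.int64(699), np.int64(700), np.int64(695), np.int64(699), np.int64(697), np.int64(632), np.int64(345), np.int64(698), np.int64(400), np.int64(192)]
```

```bash
python3 - <<'E'
from h import *
c=load('w6');p=c['pixels'].astype(int)
g=p.sum(2)
for th in(640,670):
  for er in(3,5):
    m=cv2.erode((g>th).astype(np.uint8),np.ones((er,er)));k=cv2.connectedComponents(m)[1];i=k[268,329]
    mm=cv2.dilate((k==i).astype(np.uint8),np.ones((er,er)))
    ct=cv2.convexHull(max(cv2.findContours(mm,0,1)[0],key=len))
    P=np.array([onz(c,*q,.020,True)[:2] for q in ct[:,0]]);print(th,er,cv2.boundingRect(ct),circ(P))
# dark ring radii along 24 directions from (329,272)
for a in range(0,360,30):
    r=np.arange(20,52,2);print(a,[int(g[int(round(270+x*np.sin(np.radians(a)))),int(round(329+x*np.cos(np.radians(a))))]) for x in r])
go([.40,.0,.22],-45)
E
```

```text
640 3 (298, 242, 63, 54) (array([ 0.5968, -0.3155,  0.0318]), 0.00097)
640 5 (298, 242, 63, 54) (array([ 0.5968, -0.3155,  0.0318]), 0.00097)
670 3 (298, 243, 63, 53) (array([ 0.5969, -0.3157,  0.0313]), 0.00107)
670 5 (298, 243, 63, 53) (array([ 0.5969, -0.3157,  0.0313]), 0.00107)
0 [698, 694, 698, 696, 695, 698, 513, 284, 514, 692, 692, 580, 408, 385, 266, 287]
30 [702, 706, 707, 707, 706, 409, 235, 242, 299, 524, 574, 505, 515, 497, 379, 237]
60 [700, 699, 697, 617, 385, 251, 243, 247, 294, 463, 641, 556, 509, 504, 507, 513]
90 [697, 702, 709, 567, 283, 250, 266, 259, 320, 476, 617, 527, 505, 512, 501, 491]
120 [703, 699, 701, 636, 402, 251, 259, 260, 302, 486, 638, 543, 463, 449, 441, 443]
150 [707, 711, 707, 712, 699, 423, 255, 257, 319, 546, 627, 555, 543, 525, 522, 510]
180 [700, 701, 701, 700, 704, 701, 546, 327, 528, 692, 687, 606, 532, 530, 508, 453]
210 [701, 699, 697, 694, 697, 698, 576, 595, 524, 160, 107, 145, 270, 468, 476, 467]
240 [694, 692, 695, 698, 699, 599, 616, 445, 215, 204, 133, 118, 139, 191, 235, 259]
270 [693, 693, 696, 699, 663, 602, 586, 634, 698, 704, 704, 698, 701, 699, 699, 701]
300 [691, 696, 696, 697, 695, 607, 607, 450, 244, 206, 137, 106, 116, 185, 244, 279]
330 [703, 702, 701, 702, 703, 698, 579, 590, 526, 183, 116, 112, 153, 327, 468, 478]
pos [ 0.5357 -0.3046  0.1818] jaw 79.5 q6 -2.04 open 0.0474 F [ 0.  -0.2 -0.4] t 17.0
MOVE [-39.8, 274.7, -188.7] [-0.9686, 0.0023, 0.0045] n>= 8
```

```bash
python3 - <<'E'
from h import *
c=load('w6')
E=[(0,36),(30,37.6),(60,37.7),(90,38),(120,37.6),(150,37.2),(180,36),(210,31.5),(240,29.8),(270,28.3),(300,29.8),(330,31.5)]
P=np.array([onz(c,329+r*np.cos(np.radians(a)),270+r*np.sin(np.radians(a)),.048,True)[:2] for a,r in E]);print(circ(P),circ(P,.0344))
E
```

```text
(array([ 0.594 , -0.3149,  0.0353]), 0.00036) (array([ 0.5939, -0.3149,  0.035 ]), 0.00093)
```

>>> step_arm([
  [-30,20,-10,-0.1,0,0],
  [-40,55,-35,-0.22,0,0],
  [-40,90,-60,-0.34,0,0],
  [-40,125,-85,-0.46,0,0],
  [-40,160,-110,-0.58,0,0],
  [-40,195,-135,-0.7,0,0],
  [-40,230,-160,-0.82,0,0],
  [-40,260,-180,-0.92,0,0],
  [-40,275,-189,-0.969,0.002,0.004],
  [-40,275,-189,-0.969,0.002,0.004],
  [-40,275,-189,-0.969,0.002,0.004],
  [-40,275,-189,-0.969,0.002,0.004],
], fingers=0)

```text
time: 18.2
position: [0.3997, -0.0004, 0.2193]
orientation: [2.673, 1.569, -2.826]
wrist_force: [-0.1, -0.3, -1.0]
opening: 0.094
```

```bash
python3 - <<'E'
from h import *
c=snap('wrist','w7'); print(c['origin'],c['attitude']); go([.43,.04,.15],-45)
for n,q in dict(dbl=[.428,.04,.036],fun=[.495,.1,.026],sgl=[.488,-.054,.028],tam=[.425,-.131,.01],candle=[.513,-.154,.015]).items(): print(n,np.round(proj(c,q,True)))
E
```

```text
[ 0.34899624 -0.05131882  0.4272963 ] [ 2.89154527e+00 -3.20923744e-04  2.35380941e+00]
pos [ 0.3999 -0.0005  0.2196] jaw 134.9 q6 -2.57 open 0.0944 F [ 0.3 -1.  -0.5] t 18.2
MOVE [69.5, 7.4, 50.0] [-0.0016, -0.0009, -0.0003] n>= 3
dbl [335. 255.]
fun [330. 323.]
sgl [238. 232.]
tam [230. 144.]
candle [167. 187.]
```

View pics/w7.png

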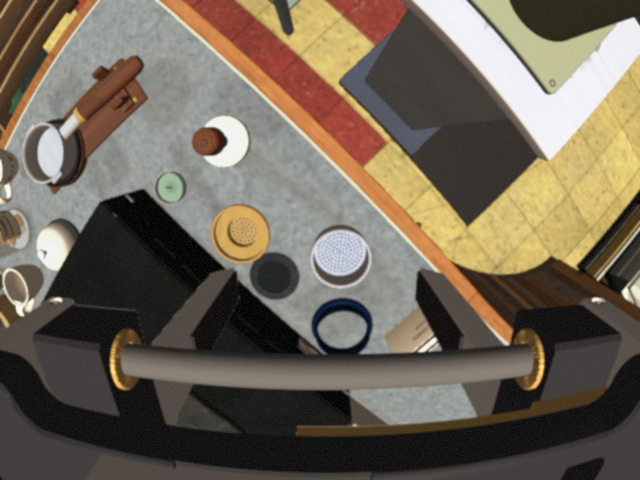

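w7 shows the double basket at (341,257), funnel (342,326), brass basket (240,234), tamper foot (224,141), candle (171,187), and a flat dark disc at (274,275). The tips will travel about 30 mm above the counter, above the funnel and the brass basket.

```bash
python3 - <<'E'
from h import *
c=load('w7');p=cv2.GaussianBlur(c['pixels'],(3,3),0).astype(int)
def prof(c,p,uv,r,n=12):
    for a in range(0,360,360//n):
        print(a,[(lambda q:f"{q.sum()}/{q[2]-q[0]}")(p[int(round(uv[1]+x*np.sin(np.radians(a)))),int(round(uv[0]+x*np.cos(np.radians(a))))]) for x in r])
prof(c,p,(341,257),np.arange(20,42,2))
E
```

```text
0 ['613/20', '622/18', '406/5', '304/-13', '540/-4', '518/2', '417/-2', '418/-2', '430/-2', '445/-2', '459/-3']
30 ['539/14', '250/-9', '212/-14', '293/-15', '457/-10', '547/1', '438/-6', '439/-6', '444/-6', '444/-5', '439/-6']
60 ['281/-5', '202/-13', '202/-14', '272/-15', '438/-14', '564/-3', '436/-3', '403/-2', '389/-3', '397/-2', '417/-3']
90 ['239/-10', '207/-12', '207/-14', '227/-15', '429/-13', '587/-2', '470/-2', '421/-4', '427/-4', '433/-4', '321/1']
120 ['449/8', '224/-13', '211/-13', '238/-15', '346/-15', '562/-2', '444/-1', '394/-4', '406/-4', '429/-4', '425/-5']
150 ['630/19', '551/14', '278/-8', '221/-15', '307/-15', '555/-7', '524/-2', '504/-1', '492/0', '459/1', '451/0']
180 ['625/20', '596/21', '632/20', '541/12', '476/-6', '575/1', '488/-2', '468/1', '479/0', '478/-1', '470/-2']
210 ['633/19', '609/20', '602/21', '589/5', '617/1', '450/-6', '421/-2', '452/0', '467/0', '483/1', '489/1']
240 ['602/21', '627/21', '603/17', '624/8', '519/0', '252/-14', '300/-7', '406/-2', '466/-1', '470/0', '467/-2']
270 ['575/21', '586/21', '563/11', '588/2', '405/-7', '225/-14', '276/-9', '408/-4', '419/-3', '404/-3', '404/-3']
300 ['629/20', '606/20', '621/14', '604/-1', '484/-9', '285/-11', '420/-1', '465/1', '453/1', '438/1', '447/1']
330 ['599/21', '584/21', '614/18', '649/6', '609/3', '456/-5', '451/-2', '454/-2', '451/0', '444/-1', '451/0']
```

```bash
cat >> h.py <<'E'
def fitpolar(c,uv,E,z,r0=None):
    P=np.array([onz(c,uv[0]+r*np.cos(np.radians(a)),uv[1]+r*np.sin(np.radians(a)),z,True)[:2] for a,r in E]);return circ(P),circ(P,r0)
E
python3 - <<'E'
from h import *
c=load('w7')
E=[(0,27.2),(30,27),(60,27.3),(90,27.6),(120,28.2),(150,28.7),(180,27.5),(210,25.5),(240,25),(270,24),(300,24.3),(330,25.3)]
O=[(0,31.5),(30,31.5),(60,31.3),(90,32),(120,31.5),(210,29.3),(240,28.7),(270,28),(300,28.5),(330,29.3)]
print(fitpolar(c,(341,257),E,.036,.031),fitpolar(c,(341,257),O,.036,.0345))
E
```

```text
((array([0.4271, 0.0482, 0.0301]), 0.00025), (array([0.4271, 0.0483, 0.035 ]), 0.0009)) ((array([0.4268, 0.0488, 0.0346]), 0.00033), (array([0.4267, 0.0488, 0.035 ]), 0.00032))
```

```bash
python3 - <<'E'
from h import *
go([.427,.0485,.0015],134.9)
E
```

```text
pos [ 0.3999 -0.0005  0.2196] jaw 134.9 q6 -2.57 open 0.0944 F [ 0.3 -1.  -0.5] t 18.2
MOVE [218.0, 15.5, 54.0] [0.0001, -0.0009, -0.0003] n>= 6
```

>>> step_arm([
  [30,12,40,0,0,0],
  [70,15.5,54,0,0,0],
  [110,15.5,54,0,0,0],
  [150,15.5,54,0,0,0],
  [180,15.5,54,0,0,0],
  [200,15.5,54,0,0,0],
  [210,15.5,54,0,0,0],
  [216,15.5,54,0,0,0],
  [218,15.5,54,0,0,0],
  [218,15.5,54,0,0,0],
  [218,15.5,54,0,0,0],
], fingers=0)

```text
time: 19.35
position: [0.4282, 0.0484, 0.0025]
orientation: [-1.177, 1.569, -0.393]
wrist_force: [-0.7, -0.4, -0.2]
opening: 0.0943
```

>>> step_arm([
  [0,0,0,0,0,0],
  [0,0,0,0,0,0],
  [0,0,0,0,0,0],
  [0,0,0,0,0,0],
  [0,0,0,0,0,0],
  [0,0,0,0,0,0],
], fingers=1, force=15)

```text
time: 19.95
position: [0.4283, 0.0485, 0.0028]
orientation: [-1.034, 1.569, -0.25]
wrist_force: [-0.4, 1.0, 3.3]
opening: 0.0685
```

>>> step_arm([
  [-3,0,0,0,0,0],
  [-10,0,0,0,0,0],
  [-25,0,0,0,0,0],
  [-50,0,0,0,0,0],
  [-80,0,0,0,0,0],
  [-110,0,0,0,0,0],
  [-120,0,0,0,0,0],
  [-120,0,0,0,0,0],
])

```text
time: 20.75
position: [0.4296, 0.0484, 0.1244]
orientation: [-0.93, 1.565, -0.146]
wrist_force: [0.5, -0.0, -0.4]
opening: 0.0685
```

```bash
python3 - <<'E'
from h import *
go([.42,-.15,.12],100)
E
```

```text
pos [0.4296 0.0484 0.1244] jaw 134.9 q6 -2.44 open 0.0685 F [ 0.5 -0.  -0.4] t 20.8
MOVE [4.5, -133.7, -146.9] [0.6092, 0.0048, 0.0034] n>= 6
```

```bash
python3 - <<'E'
from h import *
go([.43,-.17,.12],84)
E
```

```text
pos [0.4296 0.0484 0.1244] jaw 134.9 q6 -2.44 open 0.0685 F [ 0.5 -0.  -0.4] t 20.8
MOVE [4.6, -154.9, -153.9] [0.8884, 0.0053, 0.0028] n>= 7
```

>>> step_arm([
  [0,-15,-15,0.09,0,0],
  [0,-35,-35,0.2,0,0],
  [0,-55,-55,0.32,0,0],
  [0,-75,-75,0.44,0,0],
  [0,-95,-95,0.56,0,0],
  [0,-115,-115,0.68,0,0],
  [4,-135,-135,0.8,0.005,0.003],
  [4,-150,-149,0.88,0.005,0.003],
  [4,-155,-154,0.888,0.005,0.003],
  [4,-155,-154,0.888,0.005,0.003],
])

```text
time: 21.75
position: [0.429, -0.17, 0.119]
orientation: [2.486, 1.568, 2.381]
wrist_force: [-0.1, -0.2, -0.8]
opening: 0.0685
```

```bash
python3 - <<'E'
from h import *
go([.594,-.315,.10],34)
E
```

```text
pos [ 0.429 -0.17   0.119] jaw 84.0 q6 -2.03 open 0.0685 F [-0.1 -0.2 -0.8] t 21.8
MOVE [18.3, -127.0, 179.3] [0.8728, -0.0032, -0.0007] n>= 7
```

>>> step_arm([
  [0,-25,20,0.1,0,0],
  [0,-50,50,0.22,0,0],
  [0,-75,85,0.34,0,0],
  [5,-100,120,0.46,0,0],
  [10,-120,150,0.58,0,0],
  [14,-127,172,0.7,0,0],
  [18,-127,179.3,0.82,-0.003,0],
  [18,-127,179.3,0.873,-0.003,0],
  [18,-127,179.3,0.873,-0.003,0],
  [18,-127,179.3,0.873,-0.003,0],
])

```text
time: 22.75
position: [0.5938, -0.3135, 0.0996]
orientation: [3.051, 1.569, 2.076]
wrist_force: [0.0, 0.4, -0.8]
opening: 0.0686
```

```bash
python3 - <<'E'
from h import *
go([.594,-.315,.03],34)
c=snap('wrist','w8');p=cv2.GaussianBlur(c['pixels'],(3,3),0).astype(int)
print(c['origin'],proj(c,[.594,-.315,.13],True))
E
```

```text
pos [ 0.5938 -0.3135  0.0996] jaw 34.2 q6 -1.21 open 0.0686 F [ 0.   0.4 -0.8] t 22.8
MOVE [69.6, -0.7, 1.5] [0.0029, -0.0019, -0.0002] n>= 3
[ 0.55359421 -0.25415311  0.30764967] (np.float64(325.55221563306543), np.float64(288.8865352426006))
```

>>> step_arm([
  [15,-0.7,2.2,0.003,-0.002,0],
  [30,-0.7,2.2,0.003,-0.002,0],
  [40,-0.7,2.2,0.003,-0.002,0],
  [44,-0.7,2.2,0.003,-0.002,0],
  [44,-0.7,2.2,0.003,-0.002,0],
  [44,-0.7,2.2,0.003,-0.002,0],
])

```text
time: 23.4
position: [0.5947, -0.3162, 0.0561]
orientation: [0.424, 1.57, -0.554]
wrist_force: [-0.5, -0.4, -0.7]
opening: 0.0685
```

```bash
python3 - <<'E'
from h import *
go([.5943,-.3154,.048],34)
E
```

```text
pos [ 0.5947 -0.3162  0.0561] jaw 34.0 q6 -1.21 open 0.0685 F [-0.5 -0.4 -0.7] t 23.4
MOVE [8.1, 0.1, -0.9] [-0.0007, 0.001, -0.0004] n>= 2
```

>>> step_arm([
  [2,0,-0.7,0,0,0],
  [4,0,-0.9,0,0,0],
  [6,0,-0.9,0,0,0],
  [8,0,-0.9,0,0,0],
  [8,0,-0.9,0,0,0],
])

```text
time: 23.9
position: [0.5939, -0.3153, 0.0477]
orientation: [0.627, 1.57, -0.352]
wrist_force: [0.8, -0.1, -0.8]
opening: 0.0686
```

>>> step_arm([
  [1.5,0,0,0,0,0],
  [3,0,0,0,0,0],
  [3,0,0,0,0,0],
])

```text
time: 24.2
position: [0.5936, -0.3151, 0.0443]
orientation: [-2.973, 1.57, 2.332]
wrist_force: [-0.7, -0.3, -1.5]
opening: 0.068
```

Inside the cup without contact. Going on down.

>>> step_arm([
  [3,0,0,0,0,0],
  [6,0,0,0,0,0],
  [9,0,0,0,0,0],
  [12,0,0,0,0,0],
  [12,0,0,0,0,0],
])

```text
time: 24.7
position: [0.5932, -0.3148, 0.0315]
orientation: [-2.827, 1.569, 2.478]
wrist_force: [0.4, 0.1, -0.9]
opening: 0.0682
```

>>> step_arm([
  [2,0,0,0,0,0],
  [4,0,0,0,0,0],
  [6,0,0,0,0,0],
  [6,0,0,0,0,0],
])

```text
time: 25.1
position: [0.5931, -0.3147, 0.0251]
orientation: [-2.868, 1.569, 2.437]
wrist_force: [-1.2, 0.3, -0.4]
opening: 0.0685
```

>>> step_arm([
  [1,0,0,0,0,0],
  [2,0,0,0,0,0],
  [2,0,0,0,0,0],
])

```text
time: 25.4
position: [0.5932, -0.3148, 0.0233]
orientation: [-2.876, 1.569, 2.429]
wrist_force: [0.0, 0.3, -0.0]
opening: 0.0683
```

>>> step_arm([
  [0.7,0,0,0,0,0],
  [1,0,0,0,0,0],
  [1,0,0,0,0,0],
])

```text
time: 25.7
position: [0.5934, -0.3149, 0.023]
orientation: [-2.834, 1.57, 2.472]
wrist_force: [-1.3, 1.6, 3.2]
opening: 0.0686
```

>>> step_arm([
  [0.5,0,0,0,0,0],
  [0.8,0,0,0,0,0],
  [0.8,0,0,0,0,0],
])

```text
time: 26.0
position: [0.5934, -0.3149, 0.0229]
orientation: [-2.796, 1.57, 2.509]
wrist_force: [-2.4, 1.8, 5.0]
opening: 0.0683
```

Seated at 0.0229 (predicted 0.0228). Release, rise, and check the basket in the cup from the wrist picture.

>>> step_arm([
  [0,0,0,0,0,0],
  [0,0,0,0,0,0],
  [0,0,0,0,0,0],
  [0,0,0,0,0,0],
  [-20,0,0,0,0,0],
  [-50,0,0,0,0,0],
  [-90,0,0,0,0,0],
  [-130,0,0,0,0,0],
  [-160,0,0,0,0,0],
  [-160,0,0,0,0,0],
  [-160,0,0,0,0,0],
], fingers=0)

```text
time: 27.1
position: [0.5938, -0.3152, 0.1833]
orientation: [0.355, 1.57, -0.623]
wrist_force: [0.2, -0.3, -0.8]
opening: 0.0943
```

```bash
cat >> h.py <<'E'
def prof(c,p,uv,r,n=12):
    for a in range(0,360,360//n):
        print(a,' '.join((lambda q:f"{q.sum()}/{q[2]-q[0]}")(p[int(round(uv[1]+x*np.sin(np.radians(a)))),int(round(uv[0]+x*np.cos(np.radians(a))))]) for x in r))
E
python3 - <<'E'
from h import *
c=snap('wrist','w9');p=cv2.GaussianBlur(c['pixels'],(3,3),0).astype(int)
print(c['origin']);uv=np.round(proj(c,[.594,-.315,.056],True));print(uv)
prof(c,p,uv,np.arange(16,44,2))
go([.45,-.05,.19],90)
E
```

```text
[ 0.55357092 -0.25535194  0.39118282]
[327. 222.]
0 649/17 602/19 604/20 622/20 625/20 657/16 547/14 299/-5 373/-17 586/-5 478/-8 439/-13 509/1 241/0
30 605/21 597/20 595/20 643/17 506/10 253/-9 213/-14 314/-17 547/-8 554/-3 448/-16 544/-1 346/-4 383/-6
60 618/20 638/18 641/18 449/8 234/-12 221/-15 237/-14 424/-16 577/-2 514/-6 534/-11 432/-27 329/-37 418/-12
90 622/20 652/17 613/17 349/-1 220/-13 217/-14 236/-15 436/-12 587/1 523/-8 584/-4 529/0 476/-1 468/1
120 609/20 632/18 657/16 527/12 250/-11 214/-15 222/-14 340/-15 573/-4 566/-3 570/-6 533/-1 460/0 456/1
150 595/20 627/19 607/20 637/19 609/17 347/-1 236/-12 230/-15 433/-13 585/-2 573/-4 626/1 603/2 563/0
180 599/21 606/22 571/20 621/19 613/20 629/18 636/17 451/7 282/-12 472/-11 611/2 555/-9 499/-3 361/-3
210 590/21 621/19 583/20 619/20 585/20 607/20 609/20 581/21 652/17 631/13 596/0 550/-4 543/-4 478/-1
240 575/20 620/19 600/20 630/19 572/20 623/19 611/21 629/20 607/20 613/18 644/4 558/-2 496/-6 549/-1
270 579/20 584/21 598/22 602/21 619/20 594/20 614/21 590/20 636/19 605/14 613/2 527/-3 455/-12 552/3
300 627/19 605/21 605/21 599/21 623/19 619/20 589/20 630/19 613/20 632/12 631/1 478/-10 484/-8 594/3
330 628/20 614/21 614/21 622/20 608/19 636/19 595/20 630/19 623/14 600/3 591/0 390/-16 526/-5 531/2
pos [ 0.5929 -0.3146  0.1814] jaw 34.0 q6 -1.21 open 0.0938 F [ 0.6  0.3 -0.2] t 27.1
MOVE [-7.7, 29.3, -299.3] [-0.9781, -0.0033, -0.0005] n>= 8
```

```bash
python3 - <<'E'
from h import *
c=load('w9')
E=[(0,33),(30,30.8),(60,29.8),(90,29.8),(120,30.7),(150,32.2),(180,34),(210,34.7),(240,35),(270,34.7),(300,34.2),(330,32.6)]
print(fitpolar(c,(327,222),E,.056,.031))
# funnel from w7 : blue mask
c=load('w7');p=c['pixels'].astype(int);m=(p[...,2]>1.4*p[...,0])&(p[...,2]>30)
v,u=np.where(m[290:365,305:380]);print(len(u),u.min()+305,u.max()+305,v.min()+290,v.max()+290)
c5=load('w1');p=c5['pixels'].astype(int)
for uv in((342,326),): print([np.round(onz(c,*q,.026,True)[:2],4) for q in(uv,(312,326),(372,326),(342,299),(342,354))])
E
```

```text
((array([ 0.5923, -0.3143,  0.0305]), 0.00018), (array([ 0.5924, -0.3142,  0.035 ]), 0.00054))
620 313 371 299 353
[array([0.4874, 0.1128]), array([0.513, 0.087]), array([0.4619, 0.1392]), array([0.4622, 0.087 ]), array([0.5156, 0.1419])]
```

Basket measured at (0.592,−0.314), rim radius 30.5 at the seated height, so it is in. Now the funnel.

>>> step_arm([
  [-7,3,-30,-0.1,0,0],
  [-7,6,-65,-0.21,0,0],
  [-7,9,-100,-0.33,0,0],
  [-7,12,-135,-0.45,0,0],
  [-7,16,-170,-0.57,0,0],
  [-7,20,-210,-0.69,0,0],
  [-7,24,-250,-0.81,0,0],
  [-7,27,-285,-0.93,0,0],
  [-7,29,-299,-0.978,-0.003,0],
  [-7,29,-299,-0.978,-0.003,0],
])

```text
time: 28.15
position: [0.4484, -0.049, 0.1877]
orientation: [2.725, 1.568, 2.727]
wrist_force: [0.3, -0.4, 0.1]
opening: 0.0943
```

```bash
python3 - <<'E'
from h import *
go([.475,.113,.15],90)
E
```

```text
pos [ 0.4484 -0.049   0.1877] jaw 90.1 q6 -1.87 open 0.0943 F [ 0.3 -0.4  0.1] t 28.1
MOVE [37.8, 161.9, 27.0] [0.0015, -0.0028, -0.0012] n>= 5
```

>>> step_arm([
  [5,40,5,0,0,0],
  [12,85,12,0,0,0],
  [20,130,20,0,0,0],
  [30,155,27,0,-0.003,0],
  [37.8,161.9,27,0,-0.003,0],
  [37.8,161.9,27,0,-0.003,0],
  [37.8,161.9,27,0,-0.003,0],
])

```text
time: 28.85
position: [0.4751, 0.1116, 0.1495]
orientation: [2.857, 1.57, 2.857]
wrist_force: [-0.5, 0.0, -0.2]
opening: 0.094
```

```bash
python3 - <<'E'
from h import *
c=snap('wrist','w10');p=cv2.GaussianBlur(c['pixels'],(3,3),0).astype(int);print(c['origin'],c['attitude'])
uv=np.round(proj(c,[.489,.113,.026],True));print(uv)
m=(p[...,2]>1.3*p[...,0])&(p.sum(2)<260)
for th in(1.2,1.3,1.5):
    m=(p[...,2]>th*p[...,0])&(p[...,2]-p[...,0]>12)
    for z in(.0,.026): print(th,z,blob(c,m,uv,60,z))
prof(c,p,uv,np.arange(22,56,2))
E
```

```text
[0.4032286  0.11147648 0.35740969] [2.89102078e+00 4.55029488e-04 1.56944713e+00]
[329. 238.]
1.2 0.0 ([299, 200, 78, 79, 1596], (array([0.4974, 0.1226, 0.0398]), 0.00056))
1.2 0.026 ([299, 200, 78, 79, 1596], (array([0.4905, 0.1218, 0.0369]), 0.00052))
1.3 0.0 ([299, 200, 78, 78, 1496], (array([0.4973, 0.1225, 0.0395]), 0.00053))
1.3 0.026 ([299, 200, 78, 78, 1496], (array([0.4904, 0.1217, 0.0366]), 0.00049))
1.5 0.0 ([299, 200, 78, 78, 1368], (array([0.4971, 0.1224, 0.039 ]), 0.00053))
1.5 0.026 ([299, 200, 78, 78, 1368], (array([0.4902, 0.1216, 0.0362]), 0.0005))
0 461/-3 470/-5 490/-4 512/-4 515/-4 514/-4 524/-3 531/-3 530/-2 453/-1 190/8 115/37 132/46 274/15 467/2 480/2 456/3
30 489/-3 488/-4 479/-4 489/-3 492/-3 495/-3 489/-3 483/-3 416/-1 161/7 55/16 51/21 228/19 461/3 498/1 500/1 499/0
60 455/-5 452/-4 450/-3 459/-3 474/-3 472/-2 428/-1 186/6 44/21 47/22 60/21 261/12 451/-2 463/-4 432/-4 227/-3 168/-13
90 478/-6 465/-5 452/-5 429/-3 308/2 109/11 41/20 40/22 132/22 361/6 464/-5 368/-5 155/-7 231/-19 272/-23 241/-20 217/-18
120 484/-6 479/-7 335/-4 162/6 49/21 98/26 249/17 452/
[... 203 characters left out ...]
/46 125/53 176/25 358/1 430/-4 435/-4 442/-4 445/-4 446/-3 452/-3 455/-4 462/-3 459/-3 450/-3 450/-1
210 408/0 177/24 97/43 112/52 121/38 333/1 446/-5 481/-6 478/-6 481/-6 483/-7 477/-5 462/-5 448/-4 441/-3 443/-3 453/-3
240 437/-3 266/16 83/31 80/36 117/53 109/40 187/16 412/-2 454/-4 442/-2 441/-3 446/-3 450/-3 453/-3 457/-4 463/-4 472/-4
270 471/-5 462/-5 387/3 184/18 57/24 96/43 115/54 107/40 234/8 426/-4 462/-5 434/-2 426/-1 439/-2 452/-3 465/-3 468/-5
300 452/-3 432/-2 426/-2 433/-2 420/2 254/18 131/24 72/31 116/53 106/46 130/26 350/0 452/-3 460/-4 467/-5 478/-3 479/-5
330 458/-3 462/-3 474/-5 478/-5 475/-4 478/-4 484/-4 462/0 279/14 108/34 98/44 113/56 179/22 445/1 511/-1 526/-1 520/-1
```

```bash
python3 - <<'E'
from h import *
c=load('w10')
print(fitpolar(c,(329,238),[(180,23.2),(210,23),(240,24),(270,27),(300,31.8),(330,37.2),(0,41.3)],.026,.0313))
go([.495,.1222,-.0153],90)
E
```

```text
((array([0.4927, 0.1216, 0.0301]), 0.0001), (array([0.4942, 0.1217, 0.035 ]), 0.00047))
pos [0.4754 0.1115 0.15  ] jaw 90.0 q6 -1.52 open 0.0937 F [ 0.1 -1.3  0.7] t 28.9
MOVE [165.3, 10.7, 19.6] [-0.0008, 0.0, -0.0005] n>= 5
```

>>> step_arm([
  [20,10.7,18.6,0,0,0],
  [60,10.7,18.6,0,0,0],
  [100,10.7,18.6,0,0,0],
  [130,10.7,18.6,0,0,0],
  [150,10.7,18.6,0,0,0],
  [160,10.7,18.6,0,0,0],
  [165,10.7,18.6,0,0,0],
  [165,10.7,18.6,0,0,0],
  [165,10.7,18.6,0,0,0],
], fingers=0)

```text
time: 29.8
position: [0.4955, 0.122, -0.0137]
orientation: [0.226, 1.568, 0.224]
wrist_force: [0.3, 0.3, -0.5]
opening: 0.0939
```

>>> step_arm([
  [0,0,0,0,0,0],
  [0,0,0,0,0,0],
  [0,0,0,0,0,0],
  [0,0,0,0,0,0],
  [0,0,0,0,0,0],
  [0,0,0,0,0,0],
], fingers=1, force=15)

```text
time: 30.4
position: [0.4959, 0.1222, -0.0132]
orientation: [0.234, 1.567, 0.233]
wrist_force: [-0.6, 0.4, 3.6]
opening: 0.0687
```

>>> step_arm([
  [-3,0,0,0,0,0],
  [-12,0,0,0,0,0],
  [-30,0,0,0,0,0],
  [-60,0,0,0,0,0],
  [-95,0,0,0,0,0],
  [-130,0,0,0,0,0],
  [-135,0,0,0,0,0],
  [-135,0,0,0,0,0],
])

```text
time: 31.2
position: [0.4964, 0.1221, 0.123]
orientation: [0.152, 1.564, 0.151]
wrist_force: [-0.4, 0.1, -0.8]
opening: 0.0687
```

```bash
python3 - <<'E'
from h import *
go([.43,-.12,.12],70)
E
```

```text
pos [0.4964 0.1221 0.123 ] jaw 89.9 q6 -1.5 open 0.0687 F [-0.4  0.1 -0.8] t 31.2
MOVE [2.3, -242.2, -66.1] [0.3479, 0.0063, -0.0021] n>= 7
```

>>> step_arm([
  [0,-30,-8,0.03,0,0],
  [0,-70,-20,0.09,0.003,0],
  [0,-110,-30,0.15,0.005,0],
  [0,-150,-42,0.21,0.006,-0.002],
  [0,-190,-52,0.27,0.006,-0.002],
  [2,-225,-62,0.32,0.006,-0.002],
  [2,-242,-66,0.348,0.006,-0.002],
  [2,-242,-66,0.348,0.006,-0.002],
  [2,-242,-66,0.348,0.006,-0.002],
])

```text
time: 32.1
position: [0.4287, -0.119, 0.1185]
orientation: [2.82, 1.567, 2.47]
wrist_force: [-0.3, 0.7, -0.2]
opening: 0.069
```

```bash
python3 - <<'E'
from h import *
go([.5937,-.3155,.10],50)
c=snap('wrist','w11');p=cv2.GaussianBlur(c['pixels'],(3,3),0).astype(int);s=sense()['position'];zt=s[2]+.0283-.0151+.026
uv=np.round(proj(c,[s[0],s[1],zt],True));print(uv,s,zt)
prof(c,p,uv,np.arange(16,64,3))
E
```

```text
pos [ 0.4287 -0.119   0.1185] jaw 70.0 q6 -1.69 open 0.069 F [-0.3  0.7 -0.2] t 32.1
MOVE [17.6, -128.1, 222.4] [0.3483, -0.0037, -0.0006] n>= 7
[328. 294.] [ 0.42911554 -0.11863713  0.11889687] 0.15809686845687718
0 475/-1 468/-1 473/-3 478/-2 484/-1 486/-1 474/0 481/0 489/-1 503/-2 494/-2 490/-2 329/2 59/16 41/20 43/23
30 478/-2 481/0 477/1 488/0 494/0 503/0 505/1 509/0 473/0 214/5 36/19 37/18 35/21 42/22 48/24 149/28
60 344/-10 401/-6 519/1 540/-1 528/-8 456/-8 462/-2 267/3 37/21 46/19 48/19 45/21 45/21 59/30 118/35 32/5
90 527/-7 513/1 489/0 471/-1 484/0 514/2 441/2 62/15 41/21 42/21 41/23 48/21 49/24 73/32 86/27 111/-4
120 521/-3 538/-6 531/-3 532/0 536/-4 536/-10 546/-4 427/2 48/17 37/21 55/20 45/22 45/22 54/25 134/25 456/1
150 398/-5 363/-8 471/-3 504/-1 487/0 491/0 498/0 499/0 503/0 423/1 108/12 50/20 45/20 40/24 50/25 55/27
180 439/-2 447/-3 455/-4 439/-2 437/-3 422/-3 439/-4 424/-4 425/-3 447/-3 449/-2 448/-1 456/-1 316/3 56/18 43/22
210 456/-5 478/-4 485/-2 474/-3 468/-1 478/0 490/-2 476/-5 425/-15 349/-34 403/-19 444/-11 488/-1 485/0 475/0 466/1
240 444/-3 466/-1 489/-3 479/-1 362/-30 258/-78 279/-78 286/-81 266/-73 262/-72 266/-75 283/-79 285/-80 257/-74 267/-82 236/-81
270 478/-2 501/-1 527/-2 524/-2 501/-1 512/-2 560/-6 710/-8 743/-3 745/-3 744/-2 744/-2 746/-2 745/-1 743/-2 746/-2
300 467/-3 464/-2 493/-2 512/-2 520/-2 517/0 509/0 508/-1 513/-1 497/0 502/-1 511/1 531/1 522/1 502/2 493/1
330 430/0 436/-2 437/-1 439/-2 422/-2 432/-1 436/-1 443/-1 469/-2 497/0 503/-2 497/-2 490/0 493/0 491/0 456/1
```

```bash
python3 - <<'E'
from h import *
c=load('w11');p=cv2.GaussianBlur(c['pixels'],(3,3),0).astype(int)
for a in(200,220,240,270,300,320,340):
    print(a,[(lambda q:f"{r}:{q.sum()}/{q[2]-q[0]}")(p[int(294+r*np.sin(np.radians(a))),int(328+r*np.cos(np.radians(a)))]) for r in range(44,110,3)])
s=np.array(sense()['position'])
zt=(np.sin(np.radians(70)),-np.cos(np.radians(70)))
for a,r in((30,42),(60,37),(90,35.5),(120,38),(150,44.5)):
    q=onz(c,328+r*np.cos(np.radians(a)),294+r*np.sin(np.radians(a)),s[2]+.0283-.0151+.005,True)[:2]-s[:2]; print(a,np.round(q,4),'along z',round(q@zt,4),'r',np.hypot(*q))
E
```

```text
200 ['44:485/-2', '47:480/-1', '50:497/0', '53:503/0', '56:507/-1', '59:502/0', '62:261/5', '65:49/27', '68:108/42', '71:120/54', '74:148/28', '77:393/-2', '80:491/-2', '83:481/-2', '86:480/-1', '89:480/-1', '92:470/-3', '95:464/-2', '98:454/-3', '101:453/-3', '104:450/-3', '107:436/-3']
220 ['44:262/-74', '47:271/-77', '50:278/-81', '53:259/-76', '56:253/-79', '59:267/-55', '62:485/-18', '65:561/-10', '68:149/41', '71:73/26', '74:107/49', '77:119/55', '80:91/35', '83:305/6', '86:483/1', '89:490/-1', '92:488/0', '95:485/0', '98:499/-1', '101:496/-1', '104:508/1', '107:502/1']
240 ['44:270/-76', '47:266/-75', '50:291/-82', '53:267/-76', '56:262/-77', '59:252/-84', '62:215/-74', '65:156/-24', '68:146/34', '71:51/20', '74:62/33', '77:115/50', '80:118/53', '83:92/41', '86:360/1', '89:738/-7', '92:731/-10', '95:502/-18', '98:451/-2', '101:461/-2', '104:470/-2', '107:469/-2']
270 ['44:745/-3', '47:743/-2', '50:745/-1', '53:746/-2', '56:745/-1', '59:743/-2', '62:746/-2', '65:653/3', '68:157/32', '71:38/20', '74:43/22', '77:96/43', '80:131/54', '83:113/54', '86:73/32', '89:286/8', '92:494/0'
[... 529 characters left out ...]
, '86:497/0', '89:514/1', '92:524/0', '95:537/0', '98:533/0', '101:533/0', '104:522/-1', '107:520/0']
340 ['44:430/-2', '47:414/-2', '50:415/-2', '53:425/-1', '56:437/0', '59:363/2', '62:71/15', '65:88/34', '68:137/51', '71:129/45', '74:255/-27', '77:485/-114', '80:492/-104', '83:503/-110', '86:448/-81', '89:509/-115', '92:484/-103', '95:459/-84', '98:491/-105', '101:482/-101', '104:497/-106', '107:482/-101']
30 [0.0278 0.0118] along z 0.0221 r 0.030241044621887644
60 [0.031 0.   ] along z 0.0291 r 0.03095563496545523
90 [ 0.0294 -0.0107] along z 0.0313 r 0.03127508348800709
120 [ 0.0241 -0.0203] along z 0.0296 r 0.03152448658630536
150 [ 0.014  -0.0283] along z 0.0228 r 0.031582372692021514
```

```bash
python3 - <<'E'
from h import *
c=load('w11');s=np.array([.4289,-.1188,.1187])
print(np.array(fitpolar(c,(328,294),[(200,61.5),(220,66.5),(240,66),(270,66.3),(300,65.8),(320,64.3),(340,60)],s[2]+.0392,.0313)[0][0])-np.r_[s[:2],0])
zt=(np.sin(np.radians(70)),-np.cos(np.radians(70)));print(zt)
go([.5930,-.3150,.10],50)
E
```

```text
[-0.0046  0.0015  0.0285]
(np.float64(0.9396926207859083), np.float64(-0.3420201433256688))
pos [ 0.4291 -0.1186  0.1189] jaw 70.0 q6 -1.69 open 0.069 F [-1.5 -0.5 -0.6] t 32.1
MOVE [18.1, -128.6, 221.2] [0.3495, -0.0029, -0.0005] n>= 7
```

>>> step_arm([
  [0,-15,20,0.05,0,0],
  [0,-35,55,0.1,0,0],
  [0,-55,90,0.15,0,0],
  [0,-75,125,0.2,0,0],
  [5,-95,160,0.25,0,0],
  [10,-115,195,0.3,0,0],
  [15,-126,216,0.349,-0.003,0],
  [18,-128.6,221.4,0.349,-0.003,0],
  [18,-128.6,221.4,0.349,-0.003,0],
  [18,-128.6,221.4,0.349,-0.003,0],
])

```text
time: 33.15
position: [0.5927, -0.313, 0.0995]
orientation: [2.877, 1.568, 2.182]
wrist_force: [0.7, -0.1, -0.6]
opening: 0.0687
```

```bash
python3 - <<'E'
from h import *
go([.5933,-.3151,.05],50)
E
```

```text
pos [ 0.5927 -0.313   0.0995] jaw 50.2 q6 -1.49 open 0.0687 F [ 0.7 -0.1 -0.6] t 33.1
MOVE [49.5, -1.2, 1.9] [0.0028, -0.0024, -0.0006] n>= 2
```

>>> step_arm([
  [15,-1.2,1.9,0.003,-0.002,0],
  [30,-1.2,1.9,0.003,-0.002,0],
  [42,-1.2,1.9,0.003,-0.002,0],
  [50,-1.2,1.9,0.003,-0.002,0],
  [52,-1.2,1.9,0.003,-0.002,0],
  [52,-1.2,1.9,0.003,-0.002,0],
  [52,-1.2,1.9,0.003,-0.002,0],
])

```text
time: 33.85
position: [0.5938, -0.3155, 0.0481]
orientation: [0.753, 1.57, 0.054]
wrist_force: [-0.1, -0.1, -1.2]
opening: 0.0685
```

```bash
python3 - <<'E'
from h import *
go([.5933,-.3151,.04],50)
E
```

```text
pos [ 0.5938 -0.3155  0.0481] jaw 50.0 q6 -1.49 open 0.0685 F [-0.1 -0.1 -1.2] t 33.9
MOVE [8.1, -0.0, -0.6] [-0.0003, 0.0008, -0.0008] n>= 2
```

>>> step_arm([
  [2,0,-0.6,0,0,0],
  [4,0,-0.6,0,0,0],
  [6,0,-0.6,0,0,0],
  [6,0,-0.6,0,0,0],
])

```text
time: 34.25
position: [0.593, -0.3149, 0.0417]
orientation: [1.334, 1.57, 0.635]
wrist_force: [-0.8, 0.2, -0.1]
opening: 0.0685
```

>>> step_arm([
  [1,0,0,0,0,0],
  [2,0,0,0,0,0],
  [3,0,0,0,0,0],
  [3,0,0,0,0,0],
])

```text
time: 34.65
position: [0.5929, -0.3148, 0.0385]
orientation: [1.855, 1.57, 1.157]
wrist_force: [-0.3, 0.7, -1.1]
opening: 0.0688
```

>>> step_arm([
  [0.6,0,0,0,0,0],
  [1.2,0,0,0,0,0],
  [1.2,0,0,0,0,0],
])

```text
time: 34.95
position: [0.5931, -0.3149, 0.0378]
orientation: [1.338, 1.57, 0.639]
wrist_force: [-0.1, 1.2, 1.7]
opening: 0.0688
```

Contact at 0.0378, exactly as predicted. A slight press, then release and rise.

>>> step_arm([
  [0.5,0,0,0,0,0],
  [0.5,0,0,0,0,0],
])

```text
time: 35.15
position: [0.5932, -0.3149, 0.0377]
orientation: [1.038, 1.57, 0.34]
wrist_force: [-0.4, 1.3, 1.9]
opening: 0.0684
```

>>> step_arm([
  [0,0,0,0,0,0],
  [0,0,0,0,0,0],
  [0,0,0,0,0,0],
  [0,0,0,0,0,0],
  [-20,0,0,0,0,0],
  [-50,0,0,0,0,0],
  [-90,0,0,0,0,0],
  [-130,0,0,0,0,0],
  [-150,0,0,0,0,0],
  [-150,0,0,0,0,0],
  [-150,0,0,0,0,0],
], fingers=0)

```text
time: 36.25
position: [0.5929, -0.3148, 0.1871]
orientation: [1.387, 1.57, 0.689]
wrist_force: [-0.2, -0.0, -0.4]
opening: 0.0942
```

```bash
python3 - <<'E'
from h import *
c=snap('wrist','w12');p=cv2.GaussianBlur(c['pixels'],(3,3),0).astype(int)
uv=np.round(proj(c,[.5925,-.3145,.077],True));print(uv,c['origin'])
for th in(1.2,1.4):
    m=(p[...,2]>th*p[...,0])&(p[...,2]-p[...,0]>12)
    for z in(.053,.077): print(th,z,blob(c,m,uv,75,z))
prof(c,p,uv,np.arange(16,61,3))
go([.43,-.15,.19],90)
E
```

```text
[327. 226.] [ 0.53756522 -0.26856087  0.39497919]
1.2 0.053 ([286, 178, 83, 84, 1699], (array([ 0.5929, -0.3149,  0.0396]), 0.00046))
1.2 0.077 ([286, 178, 83, 84, 1699], (array([ 0.589 , -0.3116,  0.0368]), 0.00043))
1.4 0.053 ([286, 178, 83, 83, 1546], (array([ 0.5927, -0.3144,  0.0393]), 0.00043))
1.4 0.077 ([286, 178, 83, 83, 1546], (array([ 0.5889, -0.3112,  0.0365]), 0.0004))
0 641/19 677/14 633/19 694/13 444/6 235/-15 100/7 121/42 97/37 138/-12 308/-44 476/-3 510/1 525/1 490/2
30 667/15 694/13 475/7 235/-15 268/-18 126/3 49/22 137/21 391/-24 520/0 515/2 515/0 502/0 492/1 500/2
60 687/14 484/7 238/-15 295/-19 301/-15 47/17 69/23 423/6 508/-1 511/-1 499/-3 492/-1 504/-3 493/-2 493/0
90 647/14 281/-10 240/-16 334/-21 251/-8 48/21 84/22 252/-30 414/-9 460/-2 466/-2 466/-4 469/-4 463/-4 454/-4
120 694/13 493/7 238/-16 314/-18 389/-19 66/16 62/26 380/10 509/0 508/-1 521/0 526/-1 522/-1 520/0 529/-1
150 655/17 693/13 456/6 237/-14 308/-18 227/-4 54/21 216/22 524/-3 500/0 479/0 507/-1 534/-1 528/0 527/0
180 657/16 665/16 620/21 690/14 425/3 306/-17 260/-6 96/34 170/34 443/2 503/-2 511/-1 493/-1 471/-1 465/-1
210 674/14 631/20 681/14 660/15 666/15 693/14 653/12 255/5 118/51 97/47 176/-21 289/-43 388/-19 453/-6 471/-5
240 644/18 658/17 618/21 631/20 665/16 655/17 673/15 386/22 93/34 118/54 263/12 639/-8 681/-3 686/0 680/-4
270 655/17 670/15 661/15 633/19 679/15 681/14 646/17 428/23 88/32 120/54 89/38 125/4 114/-2 178/-37 262/-66
300 628/20 676/15 622/20 638/18 656/16 611/21 657/17 291/24 93/41 124/53 103/23 124/1 116/-5 259/-23 456/-5
330 671/14 637/18 670/15 642/19 670/15 684/14 634/15 159/31 118/57 229/28 626/9 278/-9 418/-3 487/2 500/2
pos [ 0.5921 -0.3143  0.1856] jaw 50.0 q6 -1.49 open 0.094 F [-0.5  0.8 -0.8] t 36.3
MOVE [-3.8, 21.6, -229.8] [-0.6985, -0.0024, -0.0015] n>= 6
```

Funnel fitted: skirt radius 39.3 at the seated height, centre within about 2 mm. Now the tamper.

```bash
python3 - <<'E'
from h import *
go([.425,-.131,.19],50)
E
```

```text
pos [ 0.5921 -0.3143  0.1856] jaw 50.0 q6 -1.49 open 0.094 F [-0.5  0.8 -0.8] t 36.3
MOVE [-3.7, 32.9, -245.8] [-0.0003, -0.0027, -0.0006] n>= 6
```

>>> step_arm([
  [-3.7,5,-35,0,0,0],
  [-3.7,11,-80,0,-0.002,0],
  [-3.7,17,-125,0,-0.002,0],
  [-3.7,23,-170,0,-0.002,0],
  [-3.7,29,-215,0,-0.002,0],
  [-3.7,33,-240,0,-0.002,0],
  [-3.7,33,-246,0,-0.002,0],
  [-3.7,33,-246,0,-0.002,0],
  [-3.7,33,-246,0,-0.002,0],
])

```text
time: 37.2
position: [0.4253, -0.1315, 0.1893]
orientation: [2.976, 1.57, 2.277]
wrist_force: [-0.8, 0.6, -0.5]
opening: 0.094
```

```bash
python3 - <<'E'
from h import *
c=snap('wrist','w13');p=cv2.GaussianBlur(c['pixels'],(3,3),0).astype(int)
h=proj(c,[.425,-.131,.09],True);f=proj(c,[.425,-.131,.0],True);print(h,f,c['origin'])
br=(p[...,0]-p[...,2]>45)&(p.sum(2)<420);wh=(p.min(2)>190)
v,u=np.mgrid[:480,:640]
for m,uv,rad in((br,h,70),(wh|br,f,80),(wh,f,80)):
    mm=(m&(np.hypot(u-uv[0],v-uv[1])<rad)).astype(np.uint8);k=cv2.connectedComponentsWithStats(mm);i=1+k[2][1:,4].argmax();print(k[2][i],k[3][i])
for z in(.0,.01,.02): print('foot',z,blob(c,wh|br,f,80,z),blob(c,wh,f,80,z))
go([.425,-.131,.034],50)
cv2.imwrite('pics/w13c.png',cv2.resize(cv2.imread('pics/w13.png')[120:360,200:460],None,fx=2,fy=2))
E
```

```text
(np.float64(327.1805299490054), np.float64(228.41420714132784)) (np.float64(327.11424976225527), np.float64(209.68664263227978)) [ 0.37032834 -0.08530732  0.39727662]
[308 217  30  30 717] [322.37377964 231.46025105]
[ 296  191   56   50 1490] [323.67181208 211.14697987]
[ 296  191   56   50 1490] [323.67181208 211.14697987]
foot 0.0 ([296, 191, 56, 50, 1490], (array([ 0.4295, -0.1405,  0.0304]), 0.00023)) ([296, 191, 56, 50, 1490], (array([ 0.4295, -0.1405,  0.0304]), 0.00023))
foot 0.01 ([296, 191, 56, 50, 1490], (array([ 0.428 , -0.1391,  0.0297]), 0.00023)) ([296, 191, 56, 50, 1490], (array([ 0.428 , -0.1391,  0.0297]), 0.00023))
foot 0.02 ([296, 191, 56, 50, 1490], (array([ 0.4266, -0.1377,  0.0289]), 0.00022)) ([296, 191, 56, 50, 1490], (array([ 0.4266, -0.1377,  0.0289]), 0.00022))
pos [ 0.4255 -0.1317  0.1895] jaw 49.9 q6 -1.37 open 0.094 F [-0.1  0.   0. ] t 37.2
MOVE [155.5, 0.2, -0.7] [-0.001, -0.0011, -0.0003] n>= 5
```

View pics/w13c.png

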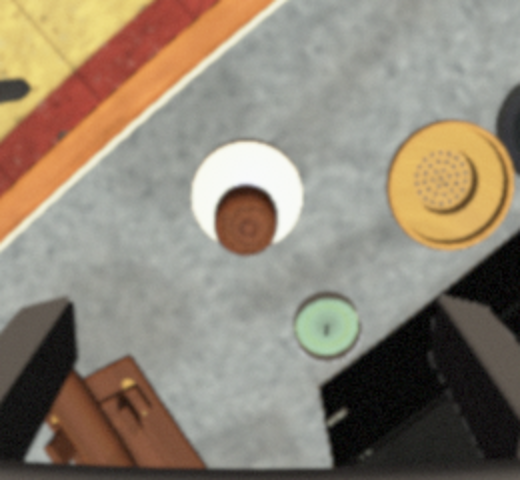

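The tamper foot is at image (323,216) and the handle top at (323,232). That was picture 16, so no more views.

```bash
python3 - <<'E'
from h import *
c=load('w13')
for z in(.078,.085,.09): print(z,onz(c,322.7,231.7,z,True)[:2])
go([.4266,-.1377,.034],50)
E
```

```text
0.078 [ 0.42686535 -0.13773261]
0.085 [ 0.4256258  -0.13658321]
0.09 [ 0.42474041 -0.13576221]
pos [ 0.4255 -0.1317  0.1895] jaw 49.9 q6 -1.37 open 0.094 F [-0.1  0.   0. ] t 37.2
MOVE [155.5, -3.9, 4.8] [-0.001, -0.0011, -0.0003] n>= 5
```

>>> step_arm([
  [20,-3.7,4.3,0,0,0],
  [60,-3.7,4.3,0,0,0],
  [100,-3.7,4.3,0,0,0],
  [130,-3.7,4.3,0,0,0],
  [148,-3.7,4.3,0,0,0],
  [156,-3.7,4.3,0,0,0],
  [157,-3.7,4.3,0,0,0],
  [157,-3.7,4.3,0,0,0],
  [157,-3.7,4.3,0,0,0],
])

```text
time: 38.15
position: [0.4277, -0.138, 0.0337]
orientation: [0.47, 1.569, -0.229]
wrist_force: [-0.4, 0.1, 1.2]
opening: 0.0942
```

>>> step_arm([
  [0,0,0,0,0,0],
  [0,0,0,0,0,0],
  [0,0,0,0,0,0],
  [0,0,0,0,0,0],
  [0,0,0,0,0,0],
  [0,0,0,0,0,0],
  [0,0,0,0,0,0],
  [0,0,0,0,0,0],
  [0,0,0,0,0,0],
  [0,0,0,0,0,0],
], fingers=1, force=30)

```text
time: 39.15
position: [0.4276, -0.1382, 0.0337]
orientation: [0.335, 1.569, -0.365]
wrist_force: [-0.9, 0.1, -0.5]
opening: 0.0279
```

>>> step_arm([
  [-3,0,0,0,0,0],
  [-10,0,0,0,0,0],
  [-25,0,0,0,0,0],
  [-45,0,0,0,0,0],
  [-70,0,0,0,0,0],
  [-95,0,0,0,0,0],
  [-115,0,0,0,0,0],
  [-120,0,0,0,0,0],
  [-120,0,0,0,0,0],
  [-120,0,0,0,0,0],
])

```text
time: 40.15
position: [0.4264, -0.1375, 0.1524]
orientation: [3.025, 1.57, 2.326]
wrist_force: [0.0, -0.8, -4.5]
opening: 0.0282
```

```bash
python3 - <<'E'
from h import *
go([.592,-.314,.15],50)
c=snap('wrist','w14');p=cv2.GaussianBlur(c['pixels'],(3,3),0).astype(int);s=np.array(sense()['position'])
z=s[2]+.0283-.061+.02;f=proj(c,[s[0],s[1],z],True);print(np.round(f),z);wh=(p.min(2)>190)
for zz in(z,z-.02): print(blob(c,wh,f,100,zz))
E
```

```text
pos [ 0.4264 -0.1375  0.1524] jaw 49.9 q6 -1.38 open 0.0282 F [ 0.  -0.8 -4.5] t 40.1
MOVE [2.2, -28.5, 240.4] [-0.0011, -0.001, -0.0001] n>= 6
[327. 260.] 0.13938492870416053
([281, 213, 92, 59, 3683], (array([ 0.4246, -0.1363,  0.0282]), 0.00069))
([281, 213, 92, 59, 3683], (array([ 0.4295, -0.1404,  0.0308]), 0.00074))
```

>>> step_arm([
  [0,-3,15,0,0,0],
  [0,-8,50,0,0,0],
  [0,-13,90,0,0,0],
  [0,-18,130,0,0,0],
  [0,-22,170,0,0,0],
  [0,-26,210,0,0,0],
  [2,-28,232,0,0,0],
  [2,-28.5,240,-0.001,-0.001,0],
  [2,-28.5,241.5,-0.001,-0.001,0],
  [2,-28.5,241.5,-0.001,-0.001,0],
  [2,-28.5,241.5,-0.001,-0.001,0],
])

```text
time: 41.3
position: [0.5918, -0.3134, 0.1494]
orientation: [-3.123, 1.569, 2.462]
wrist_force: [-0.2, -0.0, -3.4]
opening: 0.0276
```

```bash
python3 - <<'E'
from h import *
go([.593,-.3148,.118],50)
E
```

```text
pos [ 0.5918 -0.3134  0.1494] jaw 50.0 q6 -1.49 open 0.0276 F [-0.2 -0.  -3.4] t 41.3
MOVE [31.4, -0.3, 1.9] [0.0005, -0.0022, 0.0] n>= 2
```

>>> step_arm([
  [8,0,1.5,0,-0.002,0],
  [18,0,1.5,0,-0.002,0],
  [26,0,1.5,0,-0.002,0],
  [31,0,1.5,0,-0.002,0],
  [31,0,1.5,0,-0.002,0],
  [31,0,1.5,0,-0.002,0],
])

```text
time: 41.9
position: [0.5929, -0.3143, 0.1182]
orientation: [-3.002, 1.57, 2.584]
wrist_force: [0.3, 0.1, -4.3]
opening: 0.028
```

```bash
python3 - <<'E'
from h import *
go([.593,-.3148,.105],50)
c=snap('wrist','w15');p=cv2.GaussianBlur(c['pixels'],(3,3),0).astype(int);s=np.array(sense()['position']);u0=s[2]+.0283-.062
wh=(p.min(2)>190)
f=proj(c,[s[0],s[1],u0+.014],True);print('foot',u0,np.round(f),blob(c,wh,f,100,u0+.014))
m=(p[...,2]>1.3*p[...,0])&(p[...,2]-p[...,0]>12)
for z in(.053,.077): print('funnel',z,blob(c,m,proj(c,[.592,-.314,.06],True),110,z))
E
```

```text
pos [ 0.5929 -0.3143  0.1182] jaw 50.0 q6 -1.49 open 0.028 F [ 0.3  0.1 -4.3] t 41.9
MOVE [13.2, -0.3, 0.4] [0.0005, -0.0005, 0.0001] n>= 2
foot 0.08496370343356979 [327. 258.] ([282, 213, 90, 59, 3657], (array([ 0.5924, -0.3143,  0.0288]), 0.00064))
funnel 0.053 ([276, 189, 103, 65, 1693], (array([ 0.5928, -0.3147,  0.0391]), 0.00032))
funnel 0.077 ([276, 189, 103, 65, 1693], (array([ 0.588 , -0.3106,  0.0356]), 0.0003))
```

The foot (0.5924,−0.3143) is aligned with the funnel (0.5926,−0.3145). Lowering by feel.

>>> step_arm([
  [3,0,0,0,0,0],
  [6,0,0,0,0,0],
  [9,0,0,0,0,0],
  [12,0,0,0,0,0],
  [12,0,0,0,0,0],
])

```text
time: 42.45
position: [0.5927, -0.3142, 0.1058]
orientation: [-3.0, 1.57, 2.585]
wrist_force: [-0.9, -0.7, -4.0]
opening: 0.0281
```

>>> step_arm([
  [3,0,0,0,0,0],
  [6,0,0,0,0,0],
  [9,0,0,0,0,0],
  [12,0,0,0,0,0],
  [12,0,0,0,0,0],
])

```text
time: 42.95
position: [0.5922, -0.3139, 0.093]
orientation: [-3.043, 1.568, 2.542]
wrist_force: [0.1, -0.3, -4.3]
opening: 0.028
```

>>> step_arm([
  [3,0,0,0,0,0],
  [6,0,0,0,0,0],
  [9,0,0,0,0,0],
  [12,0,0,0,0,0],
  [12,0,0,0,0,0],
])

```text
time: 43.45
position: [0.5917, -0.3135, 0.0801]
orientation: [-3.045, 1.567, 2.541]
wrist_force: [0.3, -0.4, -4.3]
opening: 0.0279
```

>>> step_arm([
  [3,0,0.5,0,0,0],
  [6,0,1,0,0,0],
  [9,0,1,0,0,0],
  [12,0,1,0,0,0],
  [12,0,1,0,0,0],
])

```text
time: 43.95
position: [0.592, -0.3138, 0.0673]
orientation: [-3.053, 1.566, 2.533]
wrist_force: [-0.6, 0.1, -4.1]
opening: 0.0281
```

>>> step_arm([
  [3,0,0.4,0,0,0],
  [6,0,0.4,0,0,0],
  [8,0,0.4,0,0,0],
  [8,0,0.4,0,0,0],
])

```text
time: 44.35
position: [0.5919, -0.3138, 0.0587]
orientation: [-3.052, 1.565, 2.534]
wrist_force: [-0.6, 0.0, -4.1]
opening: 0.0281
```

>>> step_arm([
  [1,0,0,0,0,0],
  [2,0,0,0,0,0],
  [2.5,0,0,0,0,0],
  [2.5,0,0,0,0,0],
])

```text
time: 44.75
position: [0.5919, -0.3138, 0.0563]
orientation: [-3.047, 1.565, 2.538]
wrist_force: [0.4, 0.7, -4.2]
opening: 0.028
```

>>> step_arm([
  [0.7,0,0,0,0,0],
  [1.2,0,0,0,0,0],
  [1.2,0,0,0,0,0],
])

```text
time: 45.05
position: [0.5921, -0.314, 0.0559]
orientation: [-3.045, 1.565, 2.54]
wrist_force: [-1.2, 1.4, 0.6]
opening: 0.028
```

>>> step_arm([
  [0.5,0,0,0,0,0],
  [0.8,0,0,0,0,0],
  [0.8,0,0,0,0,0],
])

```text
time: 45.35
position: [0.5923, -0.3141, 0.0559]
orientation: [-3.032, 1.566, 2.554]
wrist_force: [-1.9, 1.8, 4.0]
opening: 0.0279
```

On the floor at 0.0559 (predicted 0.0557). Release, rise, and check.

>>> step_arm([
  [0,0,0,0,0,0],
  [0,0,0,0,0,0],
  [0,0,0,0,0,0],
  [0,0,0,0,0,0],
  [0,0,0,0,0,0],
  [-15,0,0,0,0,0],
  [-40,0,0,0,0,0],
  [-80,0,0,0,0,0],
  [-120,0,0,0,0,0],
  [-140,0,0,0,0,0],
  [-140,0,0,0,0,0],
  [-140,0,0,0,0,0],
], fingers=0.2)

```text
time: 46.55
position: [0.5929, -0.3145, 0.1964]
orientation: [-3.026, 1.567, 2.56]
wrist_force: [-0.9, 0.2, -1.9]
opening: 0.0753
```

```bash
python3 - <<'E'
from h import *
s=sense();print(s['position'],s['wrist_force'],s['opening'],s['time'])
c=snap('wrist','w16');p=cv2.GaussianBlur(c['pixels'],(3,3),0).astype(int)
m=(p[...,2]>1.3*p[...,0])&(p[...,2]-p[...,0]>12)
print('funnel',blob(c,m,proj(c,[.592,-.314,.06],True),70,.053))
br=(p[...,0]-p[...,2]>45)&(p.sum(2)<420);h=proj(c,[.592,-.314,.112],True)
v,u=np.mgrid[:480,:640];mm=(br&(np.hypot(u-h[0],v-h[1])<45)).astype(np.uint8);k=cv2.connectedComponentsWithStats(mm);i=1+k[2][1:,4].argmax();st=k[2][i]
print('tamper handle',st,[np.round(onz(c,st[0]+st[2]/2,st[1]+st[3]/2,z,True)[:2],4) for z in(.1,.107)])
print('foot?',blob(c,p.min(2)>185,proj(c,[.592,-.314,.042],True),45,.042))
# candle/card/single unchanged between side frames
a=load('side0')['pixels'].astype(int);b=snap('side','side9')['pixels'].astype(int);d=np.abs(a-b).sum(2)
for n,(x0,y0,x1,y1) in dict(single=(322,275,362,305),candle=(368,308,394,330),card=(250,228,285,262),spoon=(240,186,262,214)).items(): print(n,np.median(d[y0:y1,x0:x1]),(d[y0:y1,x0:x1]>120).mean().round(3))
E
```

```text
[ 0.59293831 -0.31448365  0.19640907] [-0.94697138  0.2318795  -1.86250358] 0.07527343602239138 46.55
funnel ([287, 178, 81, 81, 1462], (array([ 0.5928, -0.3145,  0.0393]), 0.00047))
tamper handle [311 211  31  33 827] [array([ 0.5909, -0.3134]), array([ 0.5897, -0.3123])]
foot? ([298, 189, 59, 49, 1445], (array([ 0.5915, -0.3138,  0.0279]), 0.00084))
single 14.0 0.086
candle 13.0 0.0
card 15.0 0.057
spoon 13.0 0.0
```

```bash
python3 -c "
from plant import *
print(close_job())"
```

```text
the job is handed in; nothing more can be done
None
```

The tamping stand is built up in the order you asked and the job is handed in, at about 47 s of the 128 s allowed. No verdict was reported, so the results below are my own measurements.

- **Problem on the way:** the first try at the portafilter closed on air. The reported tool height reads about 28 mm too low. Two cameras showed this and a touch on the counter confirmed it, and I corrected for it in every later move.
- **Seating:** the portafilter, double basket, funnel and tamper each made contact within about 0.5 mm of the predicted height.
- **Centring:** the last wrist pictures put the basket, funnel and tamper within about 2 mm of each other and of the cradle's centre, all upright. The portafilter's handle was seen lying between the fork posts.
- **Pieces to stay put:** comparing the side picture from start and end, the candle and teaspoon show no change. The single basket and price card differ slightly. I put that down to the pieces moved from beside them, but I did not measure their positions again.
- **Small disagreements:** position readings drifted by 1–2 mm. The funnel's position in the gripper, measured from its two edges, differed by about 2 mm, so I used the average.
- **At hand-in:** the gripper was open and about 110 mm above the tamper, touching nothing.

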